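Seat the plaster base on its parallels in the model vise

TASK

The plaster base in the small vise has lifted off the two steel parallels under it and sits crooked. Take the white seating drift from its holder and with its foot, not with the gripper, tap or press the base gently down, high end first, until it is level and both parallels are nipped tight under it and no longer slide; plaster chips, so do not hit it. Then stand the drift upright in its holder again, with the parallels left where they lie and nothing else moved.

Things in the scene. Friction and masses are not known exactly. Their poses are not given: they have to be found in the camera images.
- vise: small grey model vise, fixed to the worktop on levelling feet that raise it by 0 to 6 mm, 160 x 76 mm base, 50 mm high; screw and T-bar at its -x end. Origin at the centre of the gap between the jaws, at the underside of the base (z up). The jaws stand 40 mm apart along its x axis; their faces run 64 mm along its y axis; the bed plate, on a stiff cushion that gives 1 mm at 40 N, is 20 mm and the jaw tops 50 mm above the origin.
- block: plaster base block, 40 (x) x 64 (y) x 30 (z) mm, pinched between the jaws, three small dark dots along its top. Origin at the centre of its underside. It can only go up and down and rock about the vise's x axis (one y end high), and stays where it is pushed. Fully down, its underside is 34 mm and its top 64 mm above the vise's origin. The plaster chips at 24 N.
- block_top (a point): centre of the block's top face; axes as the block's. A steady push straight down of 14 to 18 N here, held for a moment once the block is level and has bottomed, leaves both parallels tightly nipped (over 3 N each); a mere touch or a brief light tap leaves them loose.
- block_lift (a joint): height of the block's middle above its fully-down position, m (0 = down on the parallels); starts at 0.004 to 0.008. The jaws drag on it: about 5 N moves it down.
- block_tilt (a joint): rocking angle of the block about the vise's x axis, rad; positive = the +y end (in the vise's axes) is high, 0 = level; starts at up to 0.08 either way. About 0.3 N m rocks it.
- parallel_near: loose steel strip, 8 x 100 x 14 mm, lying on the vise bed along the vise's y axis, 14.5 mm to the -x side of the middle, under the block; its ends stick out beside the jaws. Origin at the centre of its underside.
- parallel_far: the same strip, 14.5 mm to the +x side of the vise's middle.
- drift: white plastic seating drift, 100 mm tall, 60 g, standing upright: round foot 22 mm across, collar 32 mm across from 46 to 55 mm up, above it a square grip 20 x 20 mm (sides along its x and y axes) from 54 to 100 mm up. Origin at the centre of its foot's underside.
- drift_grip (a point): centre of the drift's square grip, 77 mm above its foot; take it here from above.
- drift_foot (a point): centre of the underside of the drift's foot.
- holder: white square block 64 x 64 x 30 mm, fixed to the worktop, with a round upright hole 26 mm across and 24 mm deep (its floor 6 mm above the worktop) in the middle of its top, where the drift stands. Origin at the centre of its underside.
- bottle_primer: bystander: small dark bottle with a yellow cap, 52 mm tall
- bottle_dropper: bystander: white dropper bottle, 81 mm tall
- bur_block: bystander: teal block with burs, 24 x 60 x 38 mm
- dappen_dish: bystander: small white waisted dish, 33 x 33 x 25 mm
- spool_1: bystander: blue spool lying flat, 46 x 37 x 14 mm
- spool_2: bystander: yellow spool lying flat, 46 x 37 x 14 mm
- penlight: bystander: white pen-shaped lamp lying, 13 x 123 x 15 mm
Things that resemble listed ones, but are neither listed nor needed, are in the scene too. There is more than one size of the holder; the one meant has the size given above.

How it is judged:
By the outcome, as a careful person would: the job done as asked, in the order asked, and still so for the second after the job is handed in, with the robot touching nothing.
It also fails if it takes over 64 s, if anything falls off the work surface, if the arm or the gripper's body presses on something with over 40 N, if the wrist force passes 120 N, or if a joint passes its speed limit or range.

ROBOT

A 7-joint arm with a two-finger parallel gripper is mounted at the origin on a cart in front of the work surface, level with it; the furniture and walls round the work are solid. World frame = base frame: x ahead of the robot, y to its left, z up, the work surface at z = 0. Lengths are in mm, angles in degrees, forces in N, time in s.
With the tool pointing down it reaches from about 400 to 875 mm from the base axis. Payload 6.5 kg.
Tool frame: the origin (TCP) lies midway between the tips of the shut fingers; the grasp point (between the pads) lies ctrl.grip_point_offset behind it (ctrl.grip_point_offset is the distance from the TCP to the grasp point, in mm); z points along the fingers, x is the direction in which the jaws open and shut, and the axes are right-handed (so a half turn about z gives the same grasp; the last joint's range is limited). The gripper opens to 85 mm and grips with 20 to 120 N. Pads are 22 mm wide; open, the fingers measure 114 mm over their backs; the gripper's body (76 mm by 85 mm) begins 54 mm behind the grasp point. The pads swing forward as they close: fully open they stand 13 mm farther back than shut.
Start: joints at [63.701, 30.733, -0.252, 88.115, 0.149, 61.152, -4.079], TCP at [248.799, -600.491, 204.79] pointing down, gripper open.
Joint ranges: [-154.64, 154.64], [-21.42, 123.67], [-72.66, 72.17], [13.99, 137.28], [-74.86, 254.86], [10.95, 109.41], [-158.01, 158.01]. Speed limits (degrees/s): [136.94, 136.94, 180, 180, 180, 180, 180].

INTERFACE

Orientations are given as [roll, pitch, yaw] about the fixed x, y, z axes, in that order (R = Rz(yaw) Ry(pitch) Rx(roll)).
In Python, from plant import ctrl gives the robot as it stands.
- The arm moves only by the tool send_rows, never from a script. Its argument "increments" is a list of rows, each an object of numbers: "x", "y", "z": the shift along the tool's x, y, z in cm; "wx", "wy", "wz": the turn, a rotation vector about the tool's x, y, z in degrees; "grip": the opening in per cent of the stroke, from 0 (shut) to 100 (fully open). A call has 1 to 8 rows; each row shifts and turns the pose as measured when the row begins, along the tool's axes as they then stand; what a row does not reach is not made up. A row lasts 1/8 s, in which the tool goes at most 62.5 mm and 10.7 degrees, less where a joint would pass 70% of its speed; a pose out of reach is approached as far as the arm can. A call is refused whole if a number of a shift passes 6.25 or a number of a turn 10.7, either way. A call with a gripper value outside its range is refused whole. The fingers move at their own pace and stop on an object; "grip_force" is the grip in N (left out, the last holds). Time passes only in rows, so rows that do not move let the fingers close. It gives the time, the measured TCP pose, the force and the opening at its end, in the units of the state.
- ctrl.read_state(): the state, without advancing time (a new reading comes with each control period).
- ctrl.camera(name): name is "side" or "top"; returns the picture (400x640x3 uint8, blue, green, red); there is no depth.
- ctrl.camera_params(name): a dict with "fx", "fy", "cx", "cy" (pixels), "R" (3x3) and "t" (3): a world point X has camera coordinates R X + t. Camera axes: x right, y down, z forward; pixel columns grow to the right and rows downward; lengths in mm; the calibration is good to about 2 mm. A picture is of the moment at which its call begins. camera_params takes no time and is no camera call.
- ctrl.hand_in(): hands the job in, once; it reports no verdict.
The state is a dict: "clock": time; "joint_positions": joint angles; "qvel": joint speeds; "effort": joint torques, N m; "tool_pos": TCP position; "ee_rot": TCP orientation; "force": force on the tool from outside, world axes, zero at the start; "ft_torque": the same for the moment, N m; "gripper_width": finger opening in mm.
Only numpy, scipy, OpenCV 4.12 (cv2) and the standard library are available. Lean on these libraries where they do the work, as an engineer would, in place of code of your own. Each camera call takes 0.05 s, during which the arm holds its last target.

## Working session

There is one attempt and no reset: what is moved stays moved. The work goes in short steps, Python scripts to look and compute and a tool call to move; the robot and the scene stay as the last step left them, time stands still between calls to the robot, and variables do not carry over. Pictures are saved under pics/ and viewed, and the job is handed in when it is done.

Besides the shell and the picture viewer there is one more tool, called after ">>>" as name(argument=value, ...), one argument or row to a line, values as JSON. send_rows: Moves the arm, as the interface text tells. Its arguments: {"type":"object","properties":{"increments":{"type":"array","items":{"type":"object","properties":{"x":{"type":"number"},"y":{"type":"number"},"z":{"type":"number"},"wx":{"type":"number"},"wy":{"type":"number"},"wz":{"type":"number"},"grip":{"type":"number"}}}},"grip_force":{"type":"number"}},"required":["increments"]}

```bash
ls; mkdir -p pics; python3 - <<'E'
from plant import ctrl
import cv2
s=ctrl.read_state()
for k in s: print(k,s[k])
print(ctrl.grip_point_offset)
for n in("side","top"):
    cv2.imwrite(f"pics/{n}0.png",ctrl.camera(n)); print(n,ctrl.camera_params(n))
E
```

```text
pics
clock 0.0
joint_positions [63.70281976 30.77806307 -0.25414885 88.16879904  0.14867742 61.1522275
 -4.08032967]
qvel [-0.00507047  0.01879839  0.05829795 -0.01806237  0.00072585  0.04092682
  0.1037941 ]
effort [-4.65042558e-04 -5.83410144e+01  1.04832955e+00 -2.59104216e+01
  1.22541285e-02  9.49852722e-03  2.13947123e-05]
tool_pos [ 248.51524097 -599.89935224  203.9196782 ]
ee_rot [ 1.79992921e+02  9.85061083e-02 -6.74928427e+01]
force [-0.45508094 -0.62507107 -0.49524979]
ft_torque [-0.02955702 -0.03144584  0.05100595]
gripper_width 85.39046293951138
18.700000000000003
side {'fx': 482.81976244509616, 'fy': 482.81976244509616, 'cx': 323.187662342479, 'cy': 199.4158394063512, 'R': array([[ 0.99915756, -0.03135762,  0.02647397],
       [ 0.01270462, -0.37705915, -0.92610204],
       [ 0.0390226 ,  0.9256582 , -0.37634311]]), 't': array([-560.57584362,   96.8353741 , 1169.51828654])}
top {'fx': 516.2205107091951, 'fy': 516.2205107091951, 'cx': 323.6966100651802, 'cy': 195.67085654417158, 'R': array([[-0.02908756, -0.99948109,  0.01383705],
       [-0.98631241,  0.02645114, -0.16275188],
       [ 0.16230142, -0.01838171, -0.98657   ]]), 't': array([  72.83628122,  560.95236401, 1373.72993227])}
```

View pics/side0.png

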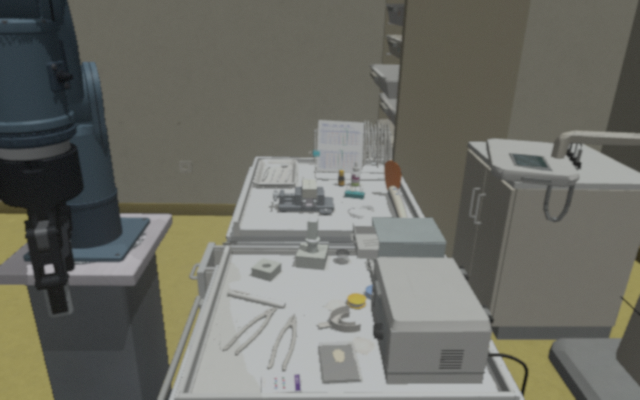

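View pics/top0.png

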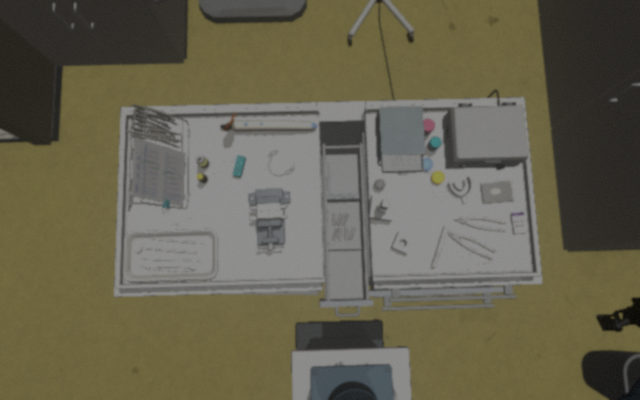

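```bash
python3 - <<'E'
import cv2,numpy as np
s=cv2.imread("pics/side0.png");t=cv2.imread("pics/top0.png")
def z(im,r,k): 
    a,b,c,d=r; return cv2.resize(im[b:d,a:c],None,fx=k,fy=k,interpolation=cv2.INTER_CUBIC)
cv2.imwrite("pics/sv.png",z(s,(265,170,365,220),8))
cv2.imwrite("pics/sd.png",z(s,(240,210,360,290),6))
cv2.imwrite("pics/tv.png",z(t,(235,175,305,260),7))
cv2.imwrite("pics/td.png",z(t,(365,170,425,260),6))
E
```

```text
(no output)
```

View pics/sv.png

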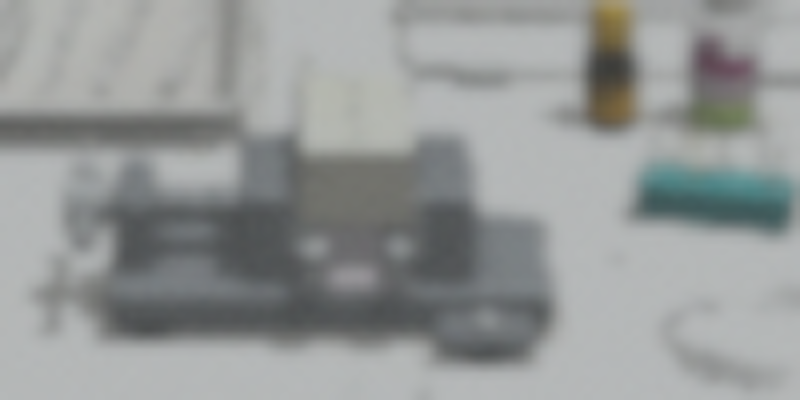

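View pics/sd.png

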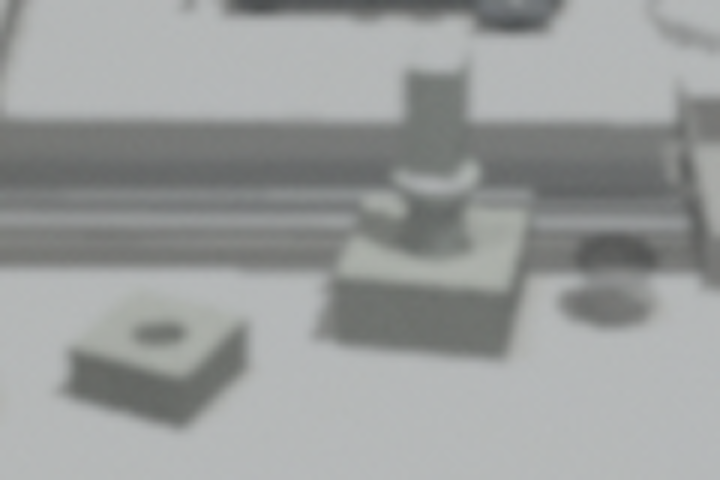

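View pics/tv.png

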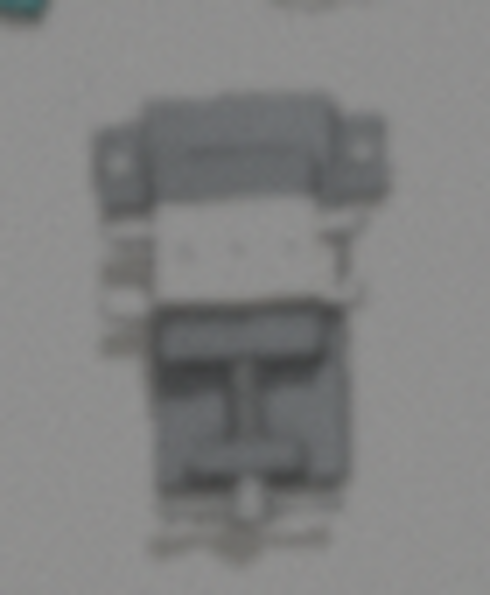

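View pics/td.png

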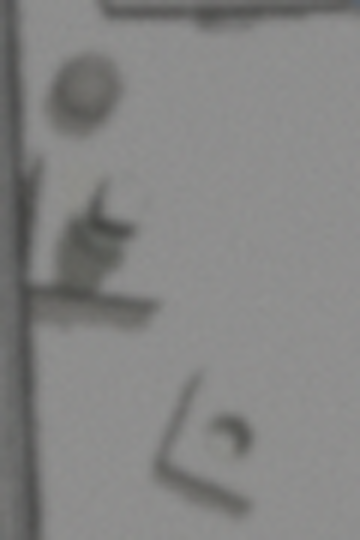

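```bash
cat > h.py <<'E'
import cv2,numpy as np,json
from scipy.optimize import least_squares
P={}
def load():
    from plant import ctrl
    return {n:ctrl.camera_params(n) for n in("side","top")}
P=load()
def proj(n,X):
    p=P[n];c=np.asarray(X,float)@p["R"].T+p["t"]
    return np.stack([p["fx"]*c[...,0]/c[...,2]+p["cx"],p["fy"]*c[...,1]/c[...,2]+p["cy"]],-1)
def ray(n,uv):
    p=P[n];d=np.array([(uv[0]-p["cx"])/p["fx"],(uv[1]-p["cy"])/p["fy"],1.]);R=p["R"]
    return -R.T@p["t"],R.T@d
def plane(n,uv,z):
    o,d=ray(n,uv);return o+d*(z-o[2])/d[2]
def tri(uvs,uvt):
    a,da=ray("side",uvs);b,db=ray("top",uvt)
    M=np.stack([da,-db],1);s=np.linalg.lstsq(M,b-a,rcond=None)[0]
    p=a+s[0]*da;q=b+s[1]*db;return (p+q)/2,np.linalg.norm(p-q)
def grab(n,k):
    from plant import ctrl
    return np.mean([ctrl.camera(n).astype(float) for _ in range(k)],0)
def zoom(im,r,k,name,grid=10):
    a,b,c,d=r;q=im[b:d,a:c]
    lo,hi=np.percentile(q,1),np.percentile(q,99.5)
    q=np.clip((q-lo)/(hi-lo)*255,0,255).astype(np.uint8)
    q=cv2.resize(q,None,fx=k,fy=k,interpolation=cv2.INTER_CUBIC)
    for u in range(-(-a//grid)*grid,c,grid):
        x=int((u-a+.5)*k);cv2.line(q,(x,0),(x,6),(0,0,255),1);cv2.putText(q,str(u),(x+1,16),0,.35,(0,0,255))
    for v in range(-(-b//grid)*grid,d,grid):
        y=int((v-b+.5)*k);cv2.line(q,(0,y),(6,y),(0,0,255),1);cv2.putText(q,str(v),(8,y+4),0,.35,(0,0,255))
    cv2.imwrite(name,q)
E
python3 - <<'E'
from h import *
s=grab("side",8);t=grab("top",8)
np.save("s.npy",s);np.save("t.npy",t)
zoom(s,(275,172,340,220),12,"pics/sv1.png");zoom(s,(290,210,335,272),9,"pics/sd1.png")
zoom(t,(240,180,300,260),7,"pics/tv1.png");zoom(t,(365,185,405,230),12,"pics/td1.png")
print(plane("side",(312,255),30),plane("side",(306,185),60),plane("top",(269,210),60))
E
```

```text
[ 531.68319688 -123.90040682   30.        ] [517.49789022 236.65311785  60.        ] [525.08533254 206.41074802  60.        ]
```

View pics/sv1.png

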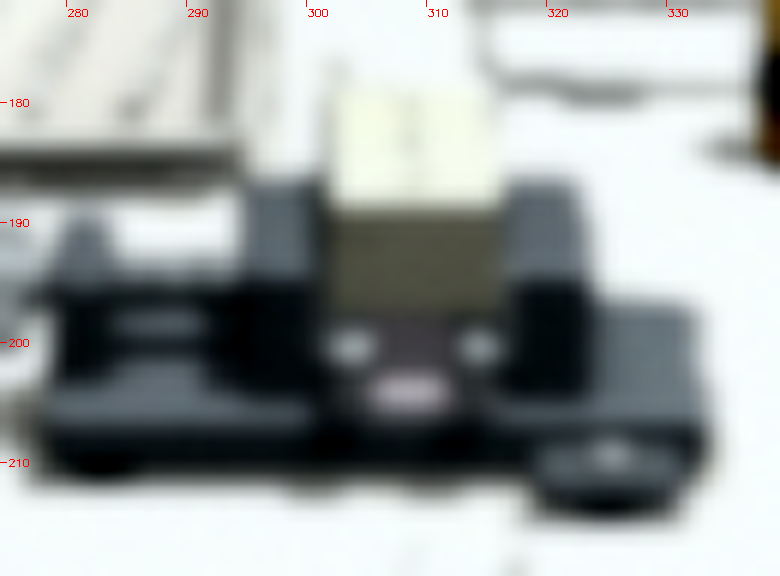

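View pics/sd1.png

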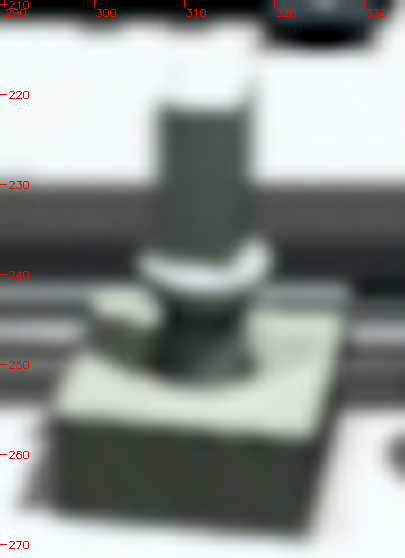

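View pics/tv1.png

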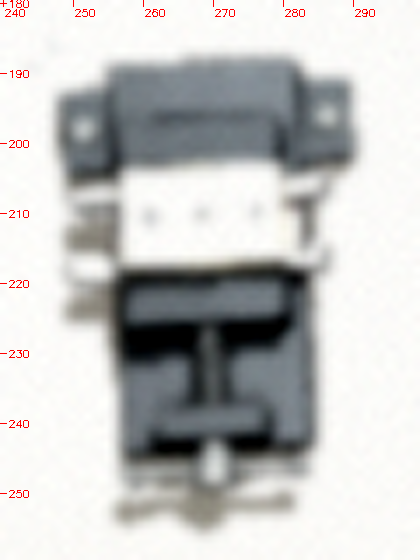

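View pics/td1.png

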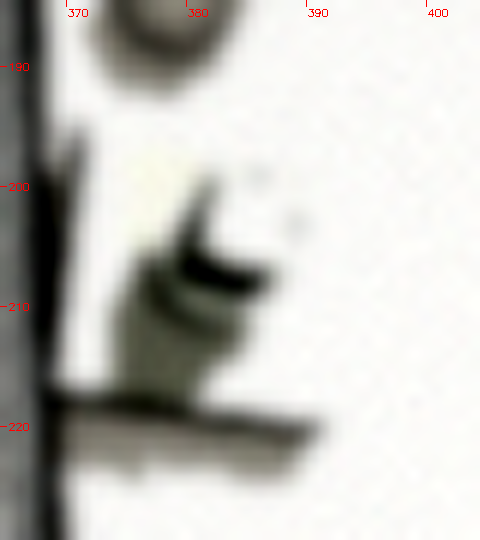

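```bash
cat >> h.py <<'E'
def edge(im,axis,lo,hi,a,b,sign,deg=1):
    """axis='v': for each column in lo..hi find strongest gradient along rows a..b (sign: +1 brightening with row). returns pts & robust line endpoints"""
    g=im.mean(2) if im.ndim==3 else im
    g=cv2.GaussianBlur(g,(3,3),.7)
    pts=[]
    for c in range(lo,hi+1):
        l=g[a:b+1,c] if axis=='v' else g[c,a:b+1]
        d=np.diff(l)*sign
        i=int(np.argmax(d)); w=np.clip(d[max(0,i-2):i+3],0,None); k=np.arange(max(0,i-2),max(0,i-2)+len(w))
        pts.append((c,a+(w*k).sum()/w.sum()+.5))
    pts=np.array(pts);m=np.ones(len(pts),bool)
    for _ in range(4):
        f=np.polyfit(pts[m,0],pts[m,1],1);r=pts[:,1]-np.polyval(f,pts[:,0]);m=abs(r)<max(.25,2*np.std(r[m]))
    e=[(lo,np.polyval(f,lo)),(hi,np.polyval(f,hi))]
    if axis!='v': e=[(y,x) for x,y in e]
    return np.array(e),np.std(r[m]),m.sum()
E
python3 - <<'E'
from h import *
s=np.load("s.npy");t=np.load("t.npy")
for n in P: print(n,-P[n]["R"].T@P[n]["t"])
e1=edge(s,'v',298,321,252,262,-1);e1b=edge(s,'v',298,320,262,274,1)
e2=edge(t,'v',387,390,213,224,-1);e2c=edge(t,'v',372,390,213,224,-1)
e3=edge(s,'h',258,266,290,301,-1)
print(e1,e1b,e2,e2c)
for z in (30,): 
    A=[plane("side",p,z) for p in e1[0]];B=[plane("top",p,z) for p in e2c[0]]
    print(A,B)
print([plane("side",p,0) for p in e1b[0]])
# grip edges side view
for a,b in((222,229),(230,237)):
    print("L",edge(s,'h',a,b,302,311,-1),"R",edge(s,'h',a,b,312,321,1))
print(edge(s,'v',308,315,216,226,-1))
E
```

```text
side [  513.23568618 -1063.63984654   544.66025736]
top [ 332.43459268   83.21216474 1445.56894771]
(array([[298.        , 255.81252413],
       [321.        , 257.83750502]]), np.float64(0.06865478856733565), np.int64(24)) (array([[298.        , 267.26777931],
       [320.        , 269.30076804]]), np.float64(0.04494766838352012), np.int64(23)) (array([[387.       , 219.0278962],
       [390.       , 219.1046581]]), np.float64(0.06609997425460919), np.int64(4)) (array([[372.        , 216.30051268],
       [390.        , 219.44483355]]), np.float64(0.27778187704177576), np.int64(19))
[array([ 500.93074863, -128.10827407,   30.        ]), array([ 551.19626151, -136.37111149,   30.        ])] [array([503.94463971, -75.00049289,  30.        ]), array([ 493.83942623, -124.40653618,   30.        ])]
[array([ 501.10013353, -126.00327583,    0.        ]), array([ 549.78877573, -134.16718175,    0.        ])]
L (array([[306.74842063, 222.        ],
       [306.81390268, 229.        ]]), np.float64(0.03409295312861311), np.int64(8)) R (array([[317.78228971, 222.        ],
       [317.43577633, 229.        ]]), np.float64(0.09885753022532066), np.int64(8))
L (array([[306.01478219, 230.        ],
       [307.41157732, 237.        ]]), np.float64(0.6106015239881022), np.int64(8)) R (array([[318.47201588, 230.        ],
       [316.3210168 , 237.        ]]), np.float64(0.5295436517739679), np.int64(8))
(array([[308.        , 221.38377271],
       [315.        , 221.6632571 ]]), np.float64(0.07447679757319231), np.int64(8))
```

```bash
python3 - <<'E'
from h import *
s=np.load("s.npy");t=np.load("t.npy")
e=edge(s,'v',307,317,216,226,-1);print(e)
A=[plane("side",p,106) for p in e[0]];print(A,np.degrees(np.arctan2(*(A[1]-A[0])[[1,0]])))
A=[plane("side",p,106) for p in ((306.75,221.4),(317.7,221.7))];print(A)
for a,b in((218,220),(222,226)):
  print(a,edge(s,'h',a,b,302,311,-1)[0].tolist(),edge(s,'h',a,b,312,321,1)[0].tolist())
print("collar",edge(s,'h',236,238,300,309,1)[0].tolist(),edge(s,'h',236,238,315,323,-1)[0].tolist())
c=np.array([531.3,-100,0]);
for z in (6,30,52,61,106): print(z,proj("side",c+[0,0,z]),proj("top",c+[0,0,z]))
y=np.radians(-9.5)
for yy in(-9.5,0):
  y=np.radians(yy);R=np.array([[np.cos(y),-np.sin(y)],[np.sin(y),np.cos(y)]])
  q=np.array([[-10,-10],[10,-10],[10,10],[-10,10]])@R.T
  for z in(106,61): print(yy,z,proj("side",np.c_[q+c[:2],[z]*4]).round(1).tolist(),proj("top",np.c_[q+c[:2],[z]*4]).round(1).tolist())
im=t[190:225,368:400].copy()
zoom(t,(370,190,395,222),24,"pics/td2.png",5)
b=s[...,0]-s[...,2]; 
zoom(s,(300,210,325,245),16,"pics/sd2.png",5)
E
```

```text
(array([[307.        , 221.29213128],
       [317.        , 221.78265661]]), np.float64(0.07890541424317697), np.int64(9))
[array([ 519.6180948 , -111.76925221,  106.        ]), array([ 541.2606652 , -113.73930878,  106.        ])] -5.20112471752563
[array([ 519.07660835, -112.34106337,  106.        ]), array([ 542.78671409, -113.27330966,  106.        ])]
218 [[307.12338690045254, 218.0], [306.3418411846511, 220.0]] [[319.2147225832264, 218.0], [318.7518940939337, 220.0]]
222 [[306.7158081896585, 222.0], [306.83382696327664, 226.0]] [[317.8633434837208, 222.0], [317.4606500614285, 226.0]]
collar [[304.30703875084805, 236.0], [304.811602258914, 238.0]] [[319.5859820466357, 236.0], [319.6836215603697, 238.0]]
6 [311.53890944 259.24215403] [379.51161518 207.4792996 ]
30 [311.72443813 249.86158381] [380.55406688 206.26663244]
52 [311.89723695 241.12465206] [381.54039305 205.1192552 ]
61 [311.96869476 237.51165324] [381.95269453 204.63963157]
106 [312.33284808 219.09959085] [384.09512188 202.14738057]
-9.5 106 [[307.1, 220.6], [316.2, 221.3], [317.5, 217.6], [308.6, 216.9]] [[387.4, 206.4], [388.3, 198.9], [380.8, 197.9], [379.9, 205.4]]
-9.5 61 [[306.8, 239.1], [315.7, 239.9], [317.1, 235.9], [308.3, 235.2]] [[385.2, 208.8], [386.0, 201.5], [378.7, 200.5], [377.9, 207.7]]
0 106 [[307.8, 221.0], [317.0, 221.1], [316.8, 217.3], [307.8, 217.2]] [[388.1, 205.8], [387.7, 198.3], [380.1, 198.5], [380.5, 206.0]]
0 61 [[307.5, 239.5], [316.5, 239.6], [316.4, 235.6], [307.5, 235.5]] [[385.8, 208.2], [385.4, 200.9], [378.1, 201.1], [378.4, 208.4]]
```

View pics/td2.png

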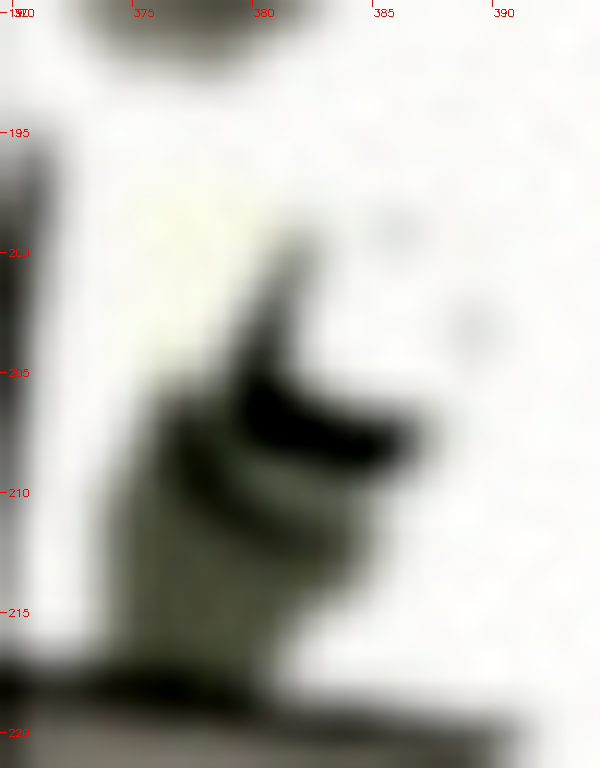

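View pics/sd2.png

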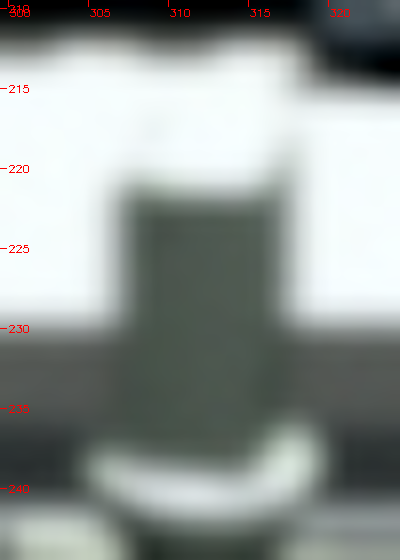

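```bash
python3 - <<'E'
from h import *
s=np.load("s.npy");t=np.load("t.npy")
f=lambda *a:(lambda r:(r[0].round(2).tolist(),round(r[1],2),r[2]))(edge(*a))
print("block front top",f(s,'v',304,313,184,192,-1))
print("block front bot",f(s,'v',304,313,193,200,-1))
print("jawL front top",f(s,'v',295,298,190,199,-1)); print("jawR front top",f(s,'v',318,321,190,199,-1))
print("jawL back",f(s,'v',295,298,182,190,-1)); print("jawR back",f(s,'v',318,321,182,190,-1))
b=s[...,0]-s[...,2]  # blue minus red: block yellowish
for v in range(174,190): print(v,b[v,298:320].round(0).astype(int).tolist())
for v in range(174,182): print(v,s.mean(2)[v,298:320].round(0).astype(int).tolist())
E
```

```text
block front top ([[304.0, 188.7], [313.0, 188.68]], np.float64(0.01), np.int64(10))
block front bot ([[304.0, 195.99], [313.0, 196.86]], np.float64(0.2), np.int64(10))
jawL front top ([[295.0, 194.44], [298.0, 194.74]], np.float64(0.01), np.int64(4))
jawR front top ([[318.0, 194.95], [321.0, 194.82]], np.float64(0.03), np.int64(4))
jawL back ([[295.0, 184.7], [298.0, 186.78]], np.float64(0.55), np.int64(4))
jawR back ([[318.0, 186.5], [321.0, 186.47]], np.float64(0.04), np.int64(4))
174 [0, 2, 3, 3, 3, 3, 2, 3, 3, 3, 3, 3, 3, 2, 2, 2, 1, 1, 2, 3, 3, 3]
175 [1, 2, 2, 3, 2, 2, 2, 2, 3, 3, 3, 3, 3, 3, 2, 2, 1, 1, 2, 3, 3, 3]
176 [0, 2, 2, 2, 1, 2, 2, 3, 3, 3, 3, 3, 3, 3, 3, 2, 2, 1, 2, 2, 3, 3]
177 [0, 1, 2, 2, 1, 1, 2, 2, 2, 2, 3, 2, 3, 2, 3, 2, 2, 2, 2, 2, 2, 2]
178 [1, 2, 2, 1, 0, 0, 0, 1, 1, 1, 1, 1, 1, 1, 1, 2, 2, 2, 2, 1, 2, 2]
179 [1, 2, 2, 1, -1, -2, -2, -2, -2, -2, -2, -1, -1, -2, -2, -1, 0, 1, 1, 1, 2, 1]
180 [0, 2, 2, 1, -2, -4, -4, -5, -5, -5, -4, -4, -4, -4, -4, -4, -3, -1, 1, 2, 2, 2]
181 [1, 2, 2, 1, -2, -4, -5, -6, -6, -6, -5, -5, -5, -5, -4, -4, -3, -2, 0, 2, 3, 3]
182 
[... 896 characters left out ...]
 182, 182]
176 [175, 180, 181, 180, 178, 178, 180, 182, 182, 182, 182, 182, 182, 182, 182, 179, 171, 166, 172, 179, 180, 180]
177 [176, 180, 180, 178, 174, 173, 178, 181, 181, 182, 182, 182, 182, 182, 182, 179, 171, 162, 164, 170, 172, 171]
178 [175, 180, 180, 178, 173, 172, 176, 180, 180, 180, 181, 181, 182, 182, 182, 180, 176, 167, 159, 156, 155, 153]
179 [175, 180, 180, 176, 172, 173, 177, 179, 179, 178, 179, 178, 180, 181, 181, 181, 179, 173, 162, 155, 152, 152]
180 [174, 180, 179, 172, 168, 174, 178, 179, 179, 177, 175, 174, 178, 179, 180, 180, 178, 173, 168, 169, 171, 171]
181 [175, 180, 178, 170, 166, 173, 178, 179, 179, 177, 174, 174, 177, 179, 180, 180, 178, 174, 173, 177, 180, 181]
```

```bash
python3 - <<'E'
from h import *
s=np.load("s.npy");t=np.load("t.npy")
f=lambda *a:(lambda r:(r[0].round(2).tolist(),round(r[1],2),r[2]))(edge(*a))
print("+x edge",f(t,'v',259,277,199,207,1)); print("-x edge",f(t,'v',259,277,213,221,-1))
g=cv2.GaussianBlur(t.mean(2),(3,3),.7)
print("base L",f(t,'h',231,241,252,262,-1),"R",f(t,'h',231,241,278,290,1))
print("fixjaw L",f(t,'h',195,201,252,262,-1),"R",f(t,'h',195,201,278,290,1))
print("fix top",f(t,'v',258,277,185,193,-1), "base bottom",f(t,'v',258,264,238,248,1))
for v in range(205,216): print(v,g[v,253:285].round(0).astype(int).tolist())
e=edge(t,'v',259,277,199,207,1)[0];k=edge(t,'v',259,277,213,221,-1)[0]
for q in(e,k):
  A=[plane("top",p,56) for p in q];print(A,np.degrees(np.arctan2(*(A[0]-A[1])[[1,0]]))-90)
E
```

```text
+x edge ([[259.0, 203.9], [277.0, 202.29]], np.float64(0.11), np.int64(18))
-x edge ([[259.0, 217.75], [277.0, 216.82]], np.float64(0.12), np.int64(19))
base L ([[255.79, 231.0], [256.69, 241.0]], np.float64(0.11), np.int64(11)) R ([[284.91, 231.0], [285.02, 241.0]], np.float64(0.01), np.int64(11))
fixjaw L ([[253.51, 195.0], [253.84, 201.0]], np.float64(0.18), np.int64(7)) R ([[289.29, 195.0], [289.07, 201.0]], np.float64(0.05), np.int64(7))
fix top ([[258.0, 188.78], [277.0, 187.35]], np.float64(0.18), np.int64(20)) base bottom ([[258.0, 246.1], [264.0, 245.17]], np.float64(0.06), np.int64(7))
205 [100, 100, 101, 107, 121, 132, 136, 137, 137, 137, 138, 138, 139, 139, 140, 140, 140, 140, 141, 141, 142, 142, 142, 142, 141, 139, 134, 127, 124, 125, 126, 127]
206 [115, 117, 117, 119, 129, 137, 141, 141, 141, 142, 142, 142, 142, 142, 142, 142, 142, 142, 142, 142, 142, 142, 142, 142, 142, 141, 137, 133, 132, 132, 131, 130]
207 [128, 128, 127, 127, 133, 139, 141, 142, 142, 142, 142, 142, 142, 142, 142, 142, 142, 142, 142, 142, 142, 142, 142, 142, 142, 141, 137, 132, 129, 126, 123, 122]
20
[... 860 characters left out ...]
1, 141, 141, 141, 142, 142, 142, 142, 142, 142, 142, 142, 142, 142, 142, 142, 142, 142, 142, 142, 141, 140, 138, 129, 118, 118]
214 [109, 108, 108, 114, 127, 137, 141, 142, 142, 142, 142, 142, 142, 142, 142, 142, 142, 142, 142, 142, 142, 142, 142, 142, 142, 142, 141, 140, 137, 130, 122, 123]
215 [115, 113, 110, 115, 127, 137, 141, 142, 142, 142, 142, 142, 142, 142, 142, 142, 142, 141, 141, 141, 140, 140, 140, 140, 140, 139, 138, 138, 136, 131, 127, 129]
[array([543.10879537, 233.68565236,  56.        ]), array([546.21692176, 184.79907231,  56.        ])] 3.6378727243563844
[array([505.22262406, 234.01644233,  56.        ]), array([506.4283893 , 185.37161083,  56.        ])] 1.419906566854749
```

```bash
python3 - <<'E'
from h import *
t=np.load("t.npy").mean(2)
dots=[]
for u0 in(261,268.6,276):
    u=int(round(u0));p=142.3-t[208:213,u-2:u+3];p=np.clip(p-1,0,None);V,U=np.mgrid[208:213,u-2:u+3];dots.append(((p*U).sum()/p.sum(),(p*V).sum()/p.sum()))
print(np.round(dots,2).tolist())
def W(p,x,y,z): # vise frame
    c,s=np.cos(p[2]),np.sin(p[2]);return np.array([p[0]+c*x-s*y,p[1]+s*x+c*y,z+p[3]])
def B(p,x,y,z): # block pt relative underside centre
    return W(p,x,y*np.cos(p[5])-z*np.sin(p[5]),34+p[4]+z*np.cos(p[5])+y*np.sin(p[5]))
def res(p,off):
    r=[]
    for d,y in zip(dots,(p[6],0,-p[6])): r+=list(proj("top",B(p,0,y,30))-d)
    S=lambda X:proj("side",X)+np.array([0,off])
    r+=[S(B(p,0,-32,30))[1]-188.7,S(B(p,0,32,30))[1]-178.7]
    for x in(-27,27): r+=[(S(W(p,x,-32,50))[1]-194.75),(S(W(p,x,32,50))[1]-186.5)]
    r+=[S(B(p,0,-32,0))[1]-196.7]
    r+=[(S(B(p,-20,-32,15))[0]+S(B(p,20,-32,15))[0])/2-308.8]
    r+=[(p[2]-.05)/.02,(p[3]-3)/4]
    return np.array(r)
for off in(0,.5,-.5):
    q=least_squares(res,[525,208,.05,3,6,0,20],args=(off,),loss="soft_l1",f_scale=.5)
    print(off,q.x.round(3),q.fun.round(2))
    print(B(q.x,0,0,30),B(q.x,0,32,30),B(q.x,0,-32,30))
s=np.load("s.npy").mean(2)
for v in(190,192,194): print(edge(np.load("s.npy"),'h',v,v+1,298,305,-1)[0].tolist(),s[v,298:320].round().tolist())
E
```

```text
[[260.95, 210.52], [268.41, 210.13], [276.23, 209.78]]
0 [5.22621e+02 2.08825e+02 5.00000e-02 3.68000e+00 8.77800e+00 8.60000e-02
 2.03260e+01] [-0.08  0.01  0.1  -0.1  -0.1  -0.23 -0.38 -0.12  0.05  0.11 -0.06  0.03
  1.37 -0.38  0.02  0.17]
[522.75050053 206.25174586  76.34669843] [521.1437353  238.09295567  79.09545509] [524.35726575 174.41053604  73.59794178]
0.5 [5.22432e+02 2.08881e+02 5.10000e-02 5.05000e+00 8.89800e+00 9.10000e-02
 2.03050e+01] [-0.1   0.    0.08 -0.11 -0.12 -0.24 -0.33 -0.14  0.08  0.16 -0.03  0.08
  1.41 -0.44  0.03  0.51]
[522.56893177 206.16849653  77.82488048] [520.95807508 237.99636972  80.72171128] [524.17978846 174.34062333  74.92804968]
-0.5 [5.22804e+02 2.08649e+02 5.00000e-02 2.41500e+00 8.60700e+00 7.80000e-02
 2.03480e+01] [-0.05  0.03  0.13 -0.09 -0.07 -0.23 -0.48 -0.08 -0.    0.04 -0.11 -0.03
  1.3  -0.33  0.01 -0.15]
[522.92147188 206.30347853  74.92949124] [521.31924133 238.16503405  77.43431409] [524.52370243 174.44192302  72.42466839]
[[299.6941241524506, 190.0], [299.8090044953648, 191.0]] [121.0, 119.0, 111.0, 101.0, 103.0, 111.0, 115.0, 115.0, 116.0, 116.0, 116.0, 116.0, 116.0, 117.0, 116.0, 116.0, 117.0, 116.0, 115.0, 116.0, 120.0, 122.0]
[[299.8636639880873, 192.0], [299.8726804830027, 193.0]] [123.0, 120.0, 112.0, 101.0, 101.0, 107.0, 110.0, 110.0, 110.0, 112.0, 112.0, 112.0, 112.0, 112.0, 112.0, 112.0, 111.0, 112.0, 114.0, 117.0, 121.0, 122.0]
[[299.83026346183965, 194.0], [299.5, 195.0]] [116.0, 115.0, 109.0, 102.0, 103.0, 109.0, 111.0, 111.0, 111.0, 112.0, 112.0, 111.0, 112.0, 111.0, 112.0, 111.0, 111.0, 113.0, 116.0, 120.0, 120.0, 118.0]
```

>>> send_rows(
  increments=[
    {"x":-2,"y":-2.5,"grip":100},
    {"x":-3.5,"y":-4.5},
    {"x":-3.5,"y":-4.5},
    {"x":-3.5,"y":-4.5},
    {"x":-3.5,"y":-4.5},
    {"x":-3.5,"y":-4.5},
    {"x":-3.5,"y":-4.5},
    {"x":-3.5,"y":-4.5},
  ],
  grip_force=60,
)

```text
$.increments[0]: bad value
```

>>> send_rows(
  increments=[
    {"wz":-9},
    {"wz":-9},
    {"wz":-9},
    {"wz":-9},
    {"wz":-9},
    {"wz":-9},
    {},
  ],
)

```text
$.increments[0]: bad value
```

```bash
cat > d.py <<'E'
import sys,numpy as np
from plant import ctrl
from scipy.spatial.transform import Rotation as R
s=ctrl.read_state();print("clk",round(s["clock"],2),s["tool_pos"].round(2) if hasattr(s["tool_pos"],"round") else s["tool_pos"],np.round(s["ee_rot"],2),np.round(s["force"],2),"tq",np.round(s["ft_torque"],3),"w",round(s["gripper_width"],1))
if len(sys.argv)>4:
    T=R.from_euler("xyz",s["ee_rot"],degrees=True)
    d=np.array(list(map(float,sys.argv[1:4])))-s["tool_pos"]
    D=R.from_euler("xyz",[180,0,float(sys.argv[4])],degrees=True)
    print("world d",d.round(1),"tool cm",(T.inv().apply(d)/10).round(2),"rotvec",np.degrees((T.inv()*D).as_rotvec()).round(1))
E
python3 d.py 531.3 -101.5 190 -9.5
```

```text
clk 0.9 [ 248.78 -600.5   204.78] [180.     0.   -67.49] [-1.   -0.05  0.15] tq [ 0.013 -0.021  0.022] w 85.3
world d [282.5 499.  -14.8] tool cm [-35.28 -45.2    1.48] rotvec [  0.   0. -58.]
```

>>> send_rows(
  increments=[
    {"x":-2,"y":-2.5,"z":0,"wx":0,"wy":0,"wz":0,"grip":100},
    {"x":-3.5,"y":-4.5,"z":0,"wx":0,"wy":0,"wz":0,"grip":100},
    {"x":-3.5,"y":-4.5,"z":0,"wx":0,"wy":0,"wz":0,"grip":100},
    {"x":-3.5,"y":-4.5,"z":0,"wx":0,"wy":0,"wz":0,"grip":100},
    {"x":-3.5,"y":-4.5,"z":0,"wx":0,"wy":0,"wz":0,"grip":100},
    {"x":-3.5,"y":-4.5,"z":0,"wx":0,"wy":0,"wz":0,"grip":100},
    {"x":-3.5,"y":-4.5,"z":0,"wx":0,"wy":0,"wz":0,"grip":100},
    {"x":-3.5,"y":-4.5,"z":0,"wx":0,"wy":0,"wz":0,"grip":100},
  ],
  grip_force=60,
)

```text
clock: 1.9
tool_pos: [466.4, -220.8, 204.9]
ee_rot: [-180.0, -0.4, -68.1]
force: [0.7, -1.6, 0.4]
gripper_width: 85.0
```

>>> send_rows(
  increments=[
    {"x":0,"y":0,"z":0,"wx":0,"wy":0,"wz":-9,"grip":100},
    {"x":0,"y":0,"z":0,"wx":0,"wy":0,"wz":-9,"grip":100},
    {"x":0,"y":0,"z":0,"wx":0,"wy":0,"wz":-9,"grip":100},
    {"x":0,"y":0,"z":0,"wx":0,"wy":0,"wz":-9,"grip":100},
    {"x":0,"y":0,"z":0,"wx":0,"wy":0,"wz":-9,"grip":100},
    {"x":0,"y":0,"z":0,"wx":0,"wy":0,"wz":-9,"grip":100},
    {"x":0,"y":0,"z":0,"wx":0,"wy":0,"wz":0,"grip":100},
  ],
)

```text
clock: 2.78
tool_pos: [470.3, -214.1, 206.1]
ee_rot: [179.8, -0.4, -11.8]
force: [0.2, -0.2, -0.3]
gripper_width: 85.5
```

```bash
python3 d.py 531.3 -101.5 190 -9.5
```

```text
clk 2.77 [ 470.34 -214.09  206.11] [179.8   -0.38 -11.78] [ 0.23 -0.16 -0.29] tq [-0.027  0.075 -0.027] w 85.5
world d [ 61.  112.6 -16.1] tool cm [  3.66 -12.27   1.59] rotvec [ 0.2 -0.4 -2.3]
```

>>> send_rows(
  increments=[
    {"x":1.2,"y":-4.1,"z":0.5,"wx":0,"wy":0,"wz":-2.3,"grip":100},
    {"x":1.2,"y":-4.1,"z":0.5,"wx":0,"wy":0,"wz":0,"grip":100},
    {"x":1.2,"y":-4.1,"z":0.5,"wx":0,"wy":0,"wz":0,"grip":100},
    {"x":0,"y":0,"z":0,"wx":0,"wy":0,"wz":0,"grip":100},
    {"x":0,"y":0,"z":0,"wx":0,"wy":0,"wz":0,"grip":100},
  ],
)

```text
clock: 3.4
tool_pos: [530.1, -98.6, 190.8]
ee_rot: [179.7, -0.5, -10.6]
force: [-0.6, -0.5, 0.3]
gripper_width: 85.4
```

```bash
python3 d.py 531.3 -101.5 120 -9.5; python3 - <<'E'
from h import *
s=grab("side",1);t=grab("top",1)
zoom(s,(270,150,360,280),4,"pics/a1.png");zoom(t,(340,150,440,240),6,"pics/a2.png")
E
```

```text
clk 3.4 [530.05 -98.59 190.81] [179.72  -0.47 -10.61] [-0.61 -0.49  0.31] tq [-0.009  0.056  0.028] w 85.4
world d [  1.2  -2.9 -70.8] tool cm [0.12 0.23 7.08] rotvec [ 0.3 -0.5 -1.1]
```

View pics/a1.png

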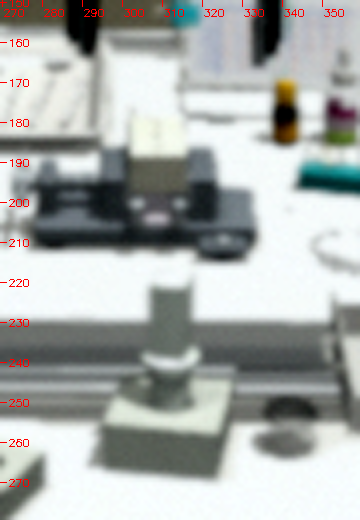

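View pics/a2.png

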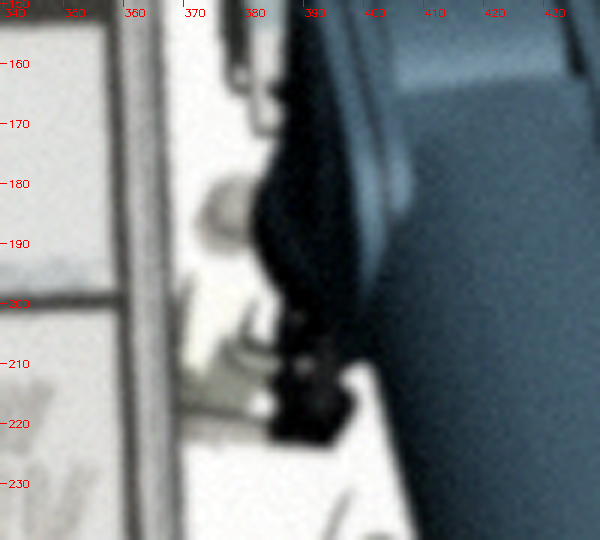

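>>> send_rows(
  increments=[
    {"x":0.1,"y":0.2,"z":2,"wx":0.3,"wy":-0.5,"wz":-1,"grip":100},
    {"x":0,"y":0,"z":2.5,"wx":0,"wy":0,"wz":0,"grip":100},
    {"x":0,"y":0,"z":2.5,"wx":0,"wy":0,"wz":0,"grip":100},
    {"x":0,"y":0,"z":0,"wx":0,"wy":0,"wz":0,"grip":100},
    {"x":0,"y":0,"z":0,"wx":0,"wy":0,"wz":0,"grip":100},
  ],
)

```text
clock: 4.12
tool_pos: [528.8, -106.3, 115.9]
ee_rot: [180.0, 0.2, -9.9]
force: [0.6, 0.5, 0.4]
gripper_width: 85.9
```

```bash
python3 d.py 531.3 -101.5 66 -9.5; python3 - <<'E'
from h import *
s=grab("side",2)
zoom(s,(270,190,360,260),8,"pics/a3.png")
print(proj("side",[531.3,-101.5,133]))
E
```

```text
clk 4.12 [ 528.76 -106.32  115.9 ] [179.97   0.2   -9.95] [0.6  0.52 0.37] tq [-0.007 -0.008  0.025] w 85.9
world d [  2.5   4.8 -49.9] tool cm [ 0.18 -0.52  4.99] rotvec [ 0.   0.2 -0.4]
[312.56458951 208.03870972]
```

View pics/a3.png

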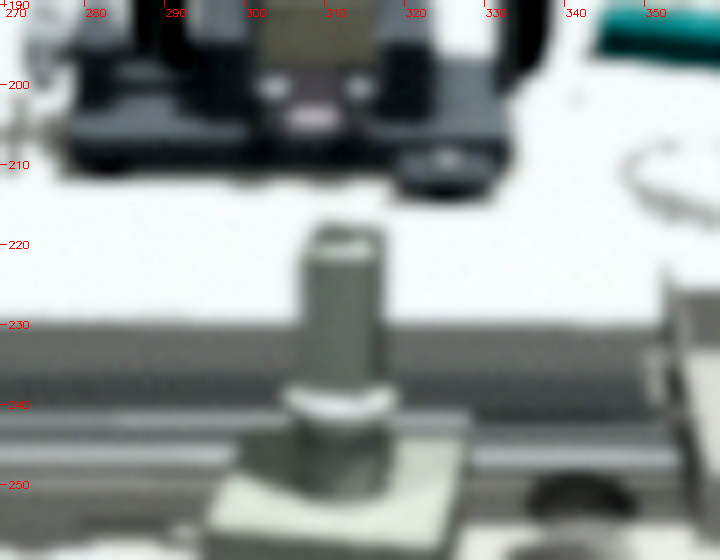

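>>> send_rows(
  increments=[
    {"x":0.2,"y":-0.4,"z":0,"wx":0,"wy":0,"wz":0,"grip":100},
    {"x":0,"y":0,"z":1.5,"wx":0,"wy":0,"wz":0,"grip":100},
    {"x":0,"y":0,"z":1.5,"wx":0,"wy":0,"wz":0,"grip":100},
    {"x":0,"y":0,"z":1.2,"wx":0,"wy":0,"wz":0,"grip":100},
    {"x":0,"y":0,"z":0,"wx":0,"wy":0,"wz":0,"grip":100},
  ],
)

```text
clock: 4.85
tool_pos: [532.2, -102.3, 72.0]
ee_rot: [180.0, 0.1, -9.9]
force: [0.0, -0.2, -0.1]
gripper_width: 85.4
```

```bash
python3 d.py 531.3 -102 68 -9.5; python3 - <<'E'
from h import *
s=grab("side",2)
zoom(s,(270,190,360,260),8,"pics/a4.png")
E
```

```text
clk 4.85 [ 532.18 -102.32   72.02] [ 1.7996e+02  9.0000e-02 -9.9200e+00] [ 0.   -0.18 -0.06] tq [-0.006 -0.026  0.035] w 85.4
world d [-0.9  0.3 -4. ] tool cm [-0.09 -0.02  0.4 ] rotvec [ 0.   0.1 -0.4]
```

View pics/a4.png

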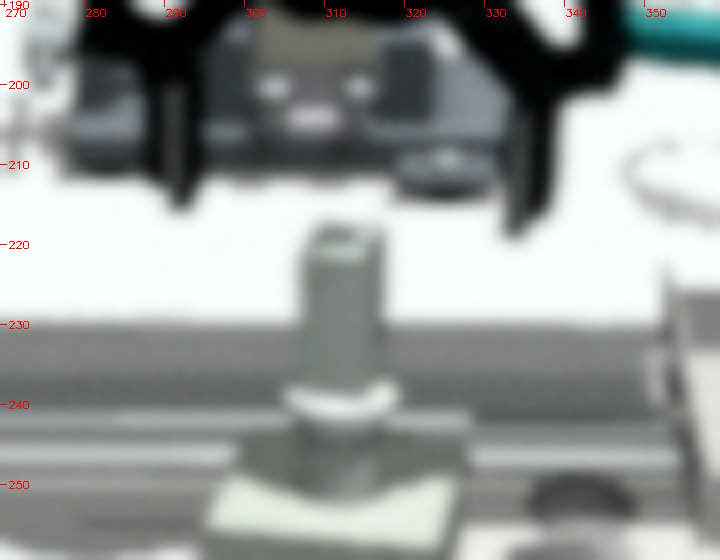

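```bash
python3 - <<'E'
from h import *
t=grab("top",2)
zoom(t,(350,170,430,240),9,"pics/a5.png")
for z in(72,85,110): print(proj("top",[532,-102,z]),proj("side",[532,-102,z]),proj("side",[490,-95,z]),proj("side",[574,-109,z]))
E
```

```text
[383.19174661 203.76832884] [312.38194349 233.46684052] [293.45969745 231.88635229] [331.47637501 235.06171061]
[383.81282917 203.05113898] [312.48844262 228.15959347] [293.47909004 226.59590872] [331.67157244 229.7375729 ]
[385.04030307 201.63372381] [312.6960263  217.81492812] [293.51688696 216.28462656] [332.05206664 219.3593446 ]
```

View pics/a5.png

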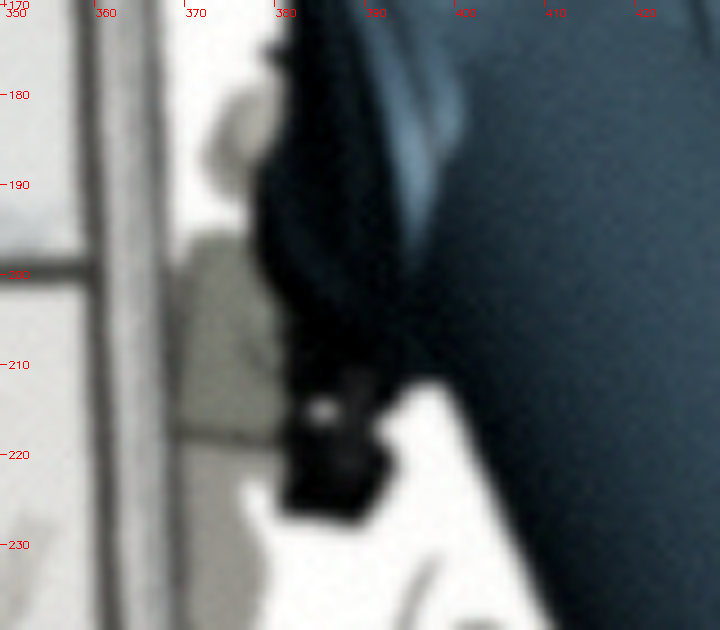

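>>> send_rows(
  increments=[
    {"x":0,"y":0,"z":0,"wx":0,"wy":0,"wz":0,"grip":50},
    {"x":0,"y":0,"z":0,"wx":0,"wy":0,"wz":0,"grip":50},
    {"x":0,"y":0,"z":0,"wx":0,"wy":0,"wz":0,"grip":50},
  ],
)

```text
clock: 5.42
tool_pos: [534.5, -102.8, 74.8]
ee_rot: [180.0, -0.2, -9.9]
force: [0.2, -1.0, -0.0]
gripper_width: 42.8
```

```bash
python3 d.py 531.3 -102 68 -9.5; python3 - <<'E'
from h import *
s=grab("side",2)
zoom(s,(270,190,360,260),8,"pics/a6.png")
E
```

```text
clk 5.42 [ 534.45 -102.76   74.82] [179.96  -0.22  -9.95] [ 0.23 -1.01 -0.03] tq [ 0.028 -0.008 -0.011] w 42.8
world d [-3.2  0.8 -6.8] tool cm [-0.33 -0.02  0.68] rotvec [ 0.  -0.2 -0.4]
```

View pics/a6.png

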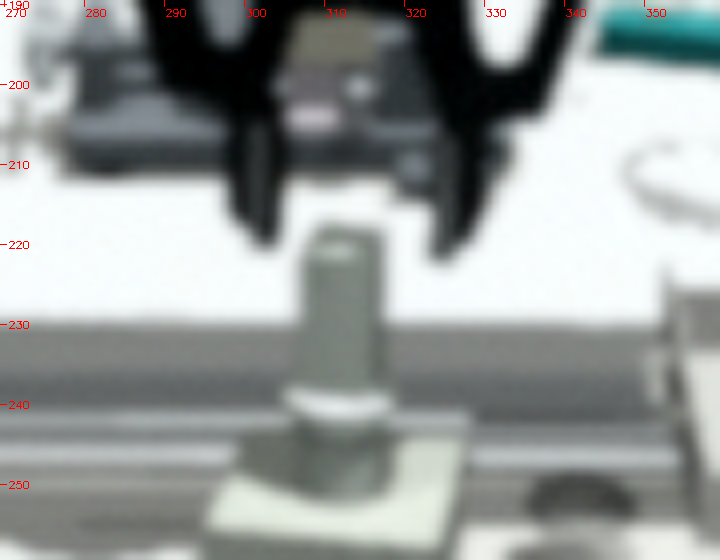

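```bash
python3 - <<'E'
from h import *
s=np.load("s.npy")
zoom(s,(15,230,95,330),6,"pics/a7.png")
for z in(205,218,224,240): print(z,proj("side",[248.8,-600.5,z]),[proj("side",[248.8+k*.383*45,-600.5-k*.924*45,z]).round(1).tolist() for k in(-1,1)])
E
```

```text
205 [ 68.85602409 320.13371107] [[70.0, 299.2], [67.5, 344.2]]
218 [ 66.86436219 310.4866372 ] [[68.2, 290.0], [65.4, 334.1]]
224 [ 65.93294044 305.97508106] [[67.3, 285.7], [64.4, 329.3]]
240 [ 63.41056964 293.75739615] [[65.0, 274.1], [61.6, 316.5]]
```

View pics/a7.png

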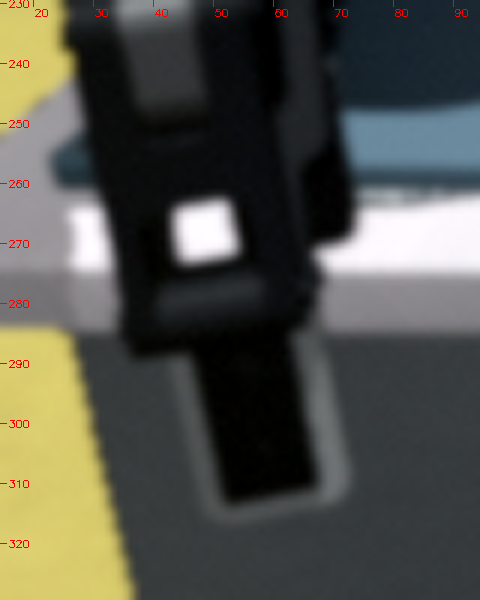

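>>> send_rows(
  increments=[
    {"x":-0.3,"y":0,"z":0.7,"wx":0,"wy":0,"wz":0,"grip":50},
    {"x":0,"y":0,"z":0.8,"wx":0,"wy":0,"wz":0,"grip":50},
    {"x":0,"y":0,"z":0,"wx":0,"wy":0,"wz":0,"grip":50},
  ],
)

```text
clock: 5.9
tool_pos: [530.9, -102.2, 58.3]
ee_rot: [180.0, -0.2, -9.9]
force: [0.2, -0.1, 1.0]
gripper_width: 42.7
```

```bash
python3 d.py 531.3 -102 68 -9.5; python3 - <<'E'
from h import *
s=grab("side",2)
zoom(s,(290,205,335,265),12,"pics/a8.png",5)
E
```

```text
clk 5.9 [ 530.86 -102.2    58.35] [ 1.7996e+02 -1.7000e-01 -9.9500e+00] [ 0.15 -0.13  1.04] tq [ 0.023 -0.006  0.001] w 42.7
world d [0.4 0.2 9.7] tool cm [ 0.04 -0.03 -0.97] rotvec [ 0.  -0.2 -0.4]
```

View pics/a8.png

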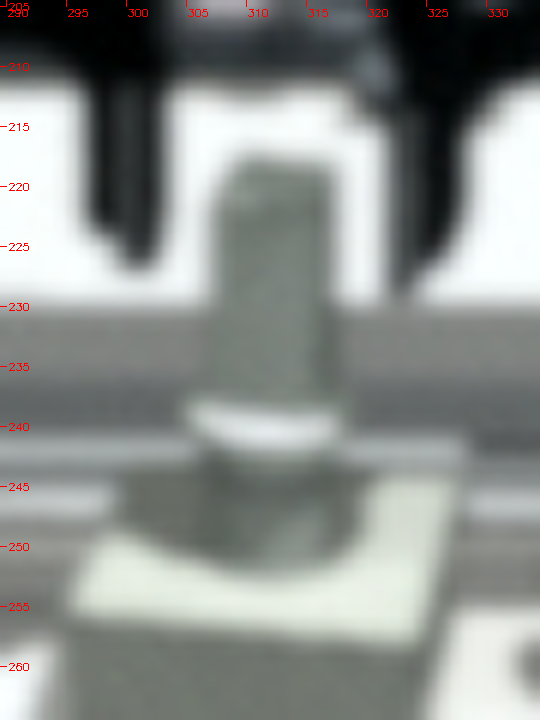

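>>> send_rows(
  increments=[
    {"x":0,"y":0,"z":0.6,"wx":0,"wy":0,"wz":0,"grip":50},
    {"x":0,"y":0,"z":0.5,"wx":0,"wy":0,"wz":0,"grip":40},
    {"x":0,"y":0,"z":0,"wx":0,"wy":0,"wz":0,"grip":34},
    {"x":0,"y":0,"z":0,"wx":0,"wy":0,"wz":0,"grip":34},
  ],
)

```text
clock: 6.5
tool_pos: [531.7, -102.2, 47.3]
ee_rot: [180.0, -0.3, -9.9]
force: [0.1, -0.8, 0.5]
gripper_width: 29.1
```

```bash
python3 d.py 531.3 -102 48 -9.5; python3 - <<'E'
from h import *
s=grab("side",2)
zoom(s,(290,205,335,265),12,"pics/a9.png",5)
E
```

```text
clk 6.5 [ 531.74 -102.21   47.32] [179.97  -0.25  -9.94] [ 0.13 -0.82  0.52] tq [-0.002  0.05   0.028] w 29.1
world d [-0.4  0.2  0.7] tool cm [-0.05 -0.01 -0.07] rotvec [ 0.  -0.3 -0.4]
```

View pics/a9.png

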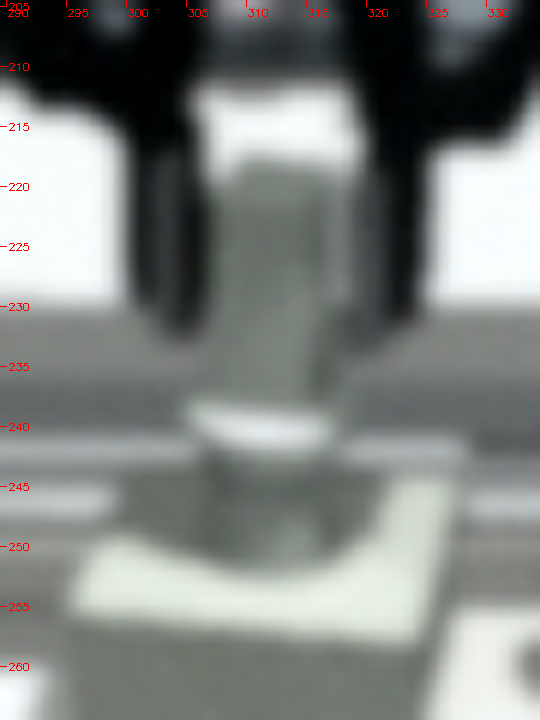

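>>> send_rows(
  increments=[
    {"x":0,"y":0,"z":0.4,"wx":0,"wy":0.3,"wz":0,"grip":34},
    {"x":0,"y":0,"z":0,"wx":0,"wy":0,"wz":0,"grip":10},
    {"x":0,"y":0,"z":0,"wx":0,"wy":0,"wz":0,"grip":10},
    {"x":0,"y":0,"z":0,"wx":0,"wy":0,"wz":0,"grip":10},
    {"x":0,"y":0,"z":0,"wx":0,"wy":0,"wz":0,"grip":10},
  ],
  grip_force=60,
)

```text
clock: 7.22
tool_pos: [531.7, -102.3, 43.3]
ee_rot: [180.0, -0.6, -10.0]
force: [0.0, -0.3, -1.0]
gripper_width: 19.6
```

```bash
python3 d.py 531.3 -102 48 -9.5; python3 - <<'E'
from h import *
s=grab("side",2)
zoom(s,(290,205,335,265),12,"pics/b1.png",5)
E
```

```text
clk 7.22 [ 531.71 -102.27   43.26] [179.96  -0.58  -9.95] [ 0.01 -0.3  -1.03] tq [ 0.026  0.01  -0.001] w 19.6
world d [-0.4  0.3  4.7] tool cm [-0.04 -0.02 -0.47] rotvec [ 0.  -0.6 -0.5]
```

View pics/b1.png

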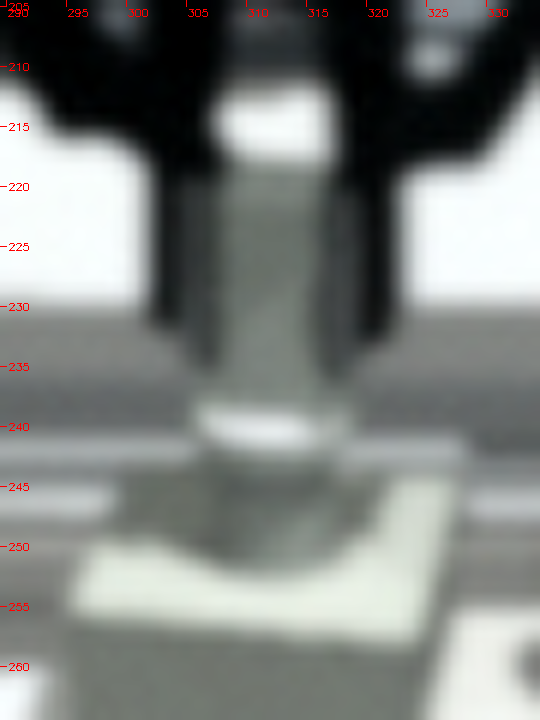

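>>> send_rows(
  increments=[
    {"x":0,"y":0,"z":-0.5,"wx":0,"wy":0,"wz":0,"grip":10},
    {"x":0,"y":0,"z":-1,"wx":0,"wy":0,"wz":0,"grip":10},
    {"x":0,"y":0,"z":-1.5,"wx":0,"wy":0,"wz":0,"grip":10},
    {"x":0,"y":0,"z":-2,"wx":0,"wy":0,"wz":0,"grip":10},
    {"x":0,"y":0,"z":-2,"wx":0,"wy":0,"wz":0,"grip":10},
    {"x":0,"y":0,"z":-2,"wx":0,"wy":0,"wz":0,"grip":10},
    {"x":0,"y":0,"z":-2,"wx":0,"wy":0,"wz":0,"grip":10},
    {"x":0,"y":0,"z":0,"wx":0,"wy":0,"wz":0,"grip":10},
  ],
)

```text
clock: 8.32
tool_pos: [531.9, -102.0, 163.3]
ee_rot: [180.0, -0.9, -9.9]
force: [0.1, -0.9, -0.7]
gripper_width: 19.5
```

```bash
python3 d.py 522 225 145 -9.5; python3 - <<'E'
from h import *
s=grab("side",1)
zoom(s,(270,165,360,265),6,"pics/b2.png")
E
```

```text
clk 8.32 [ 531.92 -101.97  163.31] [179.95  -0.89  -9.93] [ 0.09 -0.94 -0.7 ] tq [-0.037 -0.003  0.008] w 19.5
world d [ -9.9 327.  -18.3] tool cm [ -6.64 -32.04   1.7 ] rotvec [ 0.  -0.9 -0.4]
```

View pics/b2.png

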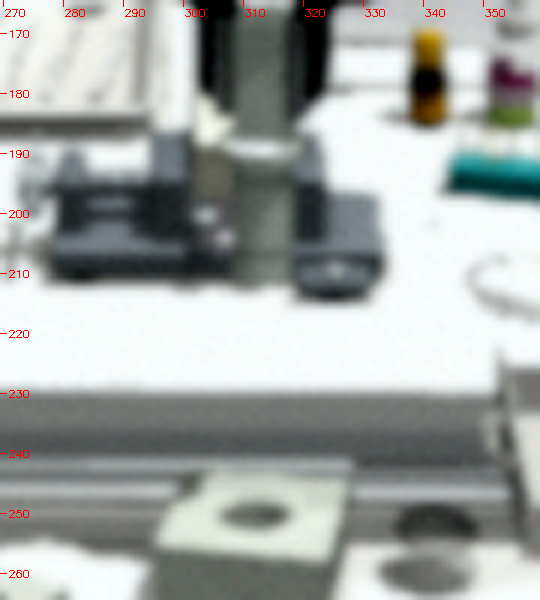

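>>> send_rows(
  increments=[
    {"x":-1.1,"y":-5.3,"z":0,"wx":0,"wy":-0.9,"wz":0,"grip":10},
    {"x":-1.1,"y":-5.3,"z":0,"wx":0,"wy":0,"wz":0,"grip":10},
    {"x":-1.1,"y":-5.3,"z":0,"wx":0,"wy":0,"wz":0,"grip":10},
    {"x":-1.1,"y":-5.3,"z":0,"wx":0,"wy":0,"wz":0,"grip":10},
    {"x":-1.1,"y":-5.3,"z":0,"wx":0,"wy":0,"wz":0,"grip":10},
    {"x":-1.1,"y":-5.3,"z":0,"wx":0,"wy":0,"wz":0,"grip":10},
    {"x":0,"y":0,"z":0,"wx":0,"wy":0,"wz":0,"grip":10},
    {"x":0,"y":0,"z":0,"wx":0,"wy":0,"wz":0,"grip":10},
  ],
)

```text
clock: 9.38
tool_pos: [517.5, 229.3, 155.2]
ee_rot: [179.7, 0.6, -10.2]
force: [-0.1, -0.8, -0.2]
gripper_width: 19.4
```

```bash
python3 d.py 522 225 125 -9.5
```

```text
clk 9.38 [517.5  229.27 155.16] [179.7    0.61 -10.16] [-0.14 -0.81 -0.17] tq [ 0.002 -0.009  0.025] w 19.4
world d [  4.5  -4.3 -30.2] tool cm [0.55 0.33 3.01] rotvec [ 0.3  0.6 -0.7]
```

>>> send_rows(
  increments=[
    {"x":0.5,"y":0.4,"z":1,"wx":0.3,"wy":0.6,"wz":-0.5,"grip":10},
    {"x":0,"y":0,"z":1,"wx":0,"wy":0,"wz":0,"grip":10},
    {"x":0,"y":0,"z":0.8,"wx":0,"wy":0,"wz":0,"grip":10},
    {"x":0,"y":0,"z":0,"wx":0,"wy":0,"wz":0,"grip":10},
    {"x":0,"y":0,"z":0,"wx":0,"wy":0,"wz":0,"grip":10},
  ],
)

```text
clock: 10.0
tool_pos: [522.1, 218.9, 123.7]
ee_rot: [179.8, 0.1, -10.0]
force: [-0.2, -0.3, -0.3]
gripper_width: 19.6
```

```bash
python3 d.py 522 225 125 -9.5; python3 - <<'E'
from h import *
s=grab("side",2);t=grab("top",2)
zoom(s,(280,150,335,215),9,"pics/b3.png",5);zoom(t,(225,180,305,250),9,"pics/b4.png")
from plant import ctrl
p=np.array(ctrl.read_state()["tool_pos"]);p[2]-=37.3
print(proj("side",p),proj("top",p))
E
```

```text
clk 10.0 [522.07 218.9  123.73] [ 1.7983e+02  6.0000e-02 -9.9800e+00] [-0.22 -0.33 -0.34] tq [-0.007 -0.017  0.049] w 19.6
world d [-0.1  6.1  1.3] tool cm [-0.11 -0.6  -0.13] rotvec [ 0.2  0.1 -0.5]
[307.75626909 178.31114633] [263.28525051 209.87442249]
```

View pics/b3.png

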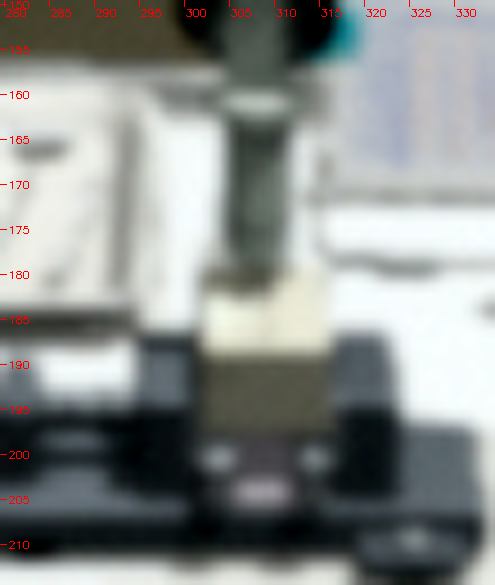

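View pics/b4.png

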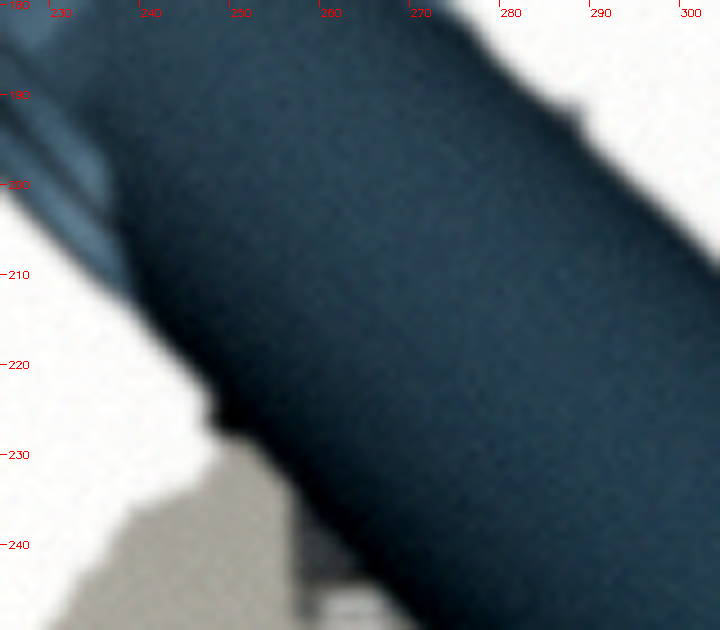

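>>> send_rows(
  increments=[
    {"x":0.1,"y":-0.6,"z":0,"wx":0.2,"wy":0,"wz":0,"grip":10},
    {"x":0,"y":0,"z":0,"wx":0,"wy":0,"wz":0,"grip":10},
    {"x":0,"y":0,"z":0.2,"wx":0,"wy":0,"wz":0,"grip":10},
  ],
)

```text
clock: 10.58
tool_pos: [524.7, 226.0, 122.5]
ee_rot: [-179.9, -0.0, -9.9]
force: [-0.1, 0.4, -1.7]
gripper_width: 19.4
```

>>> send_rows(
  increments=[
    {"x":0,"y":0,"z":0.1,"wx":0,"wy":0,"wz":0,"grip":10},
  ],
)

```text
clock: 10.7
tool_pos: [524.6, 225.9, 121.3]
ee_rot: [-179.9, -0.0, -9.9]
force: [0.7, 0.2, -1.1]
gripper_width: 19.1
```

>>> send_rows(
  increments=[
    {"x":0,"y":0,"z":0.1,"wx":0,"wy":0,"wz":0,"grip":10},
  ],
)

```text
clock: 10.82
tool_pos: [524.5, 225.8, 120.2]
ee_rot: [-179.9, -0.0, -9.9]
force: [0.2, 0.6, -0.6]
gripper_width: 19.4
```

>>> send_rows(
  increments=[
    {"x":0,"y":0,"z":0.1,"wx":0,"wy":0,"wz":0,"grip":10},
  ],
)

```text
clock: 10.95
tool_pos: [524.5, 225.8, 119.1]
ee_rot: [-179.9, -0.0, -9.9]
force: [-0.3, -0.5, -0.2]
gripper_width: 19.8
```

>>> send_rows(
  increments=[
    {"x":0,"y":0,"z":0.1,"wx":0,"wy":0,"wz":0,"grip":10},
  ],
)

```text
clock: 11.08
tool_pos: [524.5, 225.7, 118.0]
ee_rot: [-179.9, 0.0, -9.9]
force: [0.9, 1.2, -0.7]
gripper_width: 19.3
```

>>> send_rows(
  increments=[
    {"x":0,"y":0,"z":0.1,"wx":0,"wy":0,"wz":0,"grip":10},
  ],
)

```text
clock: 11.2
tool_pos: [524.5, 225.7, 116.9]
ee_rot: [-179.9, -0.0, -9.9]
force: [-0.6, 0.6, -0.5]
gripper_width: 19.4
```

>>> send_rows(
  increments=[
    {"x":0,"y":0,"z":0.1,"wx":0,"wy":0,"wz":0,"grip":10},
  ],
)

```text
clock: 11.32
tool_pos: [524.5, 225.7, 115.8]
ee_rot: [-179.9, 0.0, -9.9]
force: [0.1, -0.8, -0.5]
gripper_width: 19.2
```

>>> send_rows(
  increments=[
    {"x":0,"y":0,"z":0.08,"wx":0,"wy":0,"wz":0,"grip":10},
  ],
)

```text
clock: 11.45
tool_pos: [524.5, 225.7, 114.9]
ee_rot: [-179.9, 0.0, -9.9]
force: [-0.2, -0.9, -0.4]
gripper_width: 19.5
```

>>> send_rows(
  increments=[
    {"x":0,"y":0,"z":0.08,"wx":0,"wy":0,"wz":0,"grip":10},
  ],
)

```text
clock: 11.58
tool_pos: [524.5, 225.7, 114.1]
ee_rot: [-179.9, -0.0, -9.9]
force: [0.9, -0.3, 0.3]
gripper_width: 19.3
```

>>> send_rows(
  increments=[
    {"x":0,"y":0,"z":0.08,"wx":0,"wy":0,"wz":0,"grip":10},
  ],
)

```text
clock: 11.7
tool_pos: [524.5, 225.7, 113.3]
ee_rot: [-179.9, -0.0, -9.9]
force: [-0.6, -0.2, 3.0]
gripper_width: 19.6
```

>>> send_rows(
  increments=[
    {"x":0,"y":0,"z":0.07,"wx":0,"wy":0,"wz":0,"grip":10},
  ],
)

```text
clock: 11.82
tool_pos: [524.6, 225.8, 113.0]
ee_rot: [-179.9, -0.0, -9.9]
force: [-1.6, -0.7, 5.3]
gripper_width: 19.1
```

>>> send_rows(
  increments=[
    {"x":0,"y":0,"z":0.07,"wx":0,"wy":0,"wz":0,"grip":10},
  ],
)

```text
clock: 11.95
tool_pos: [524.6, 225.8, 112.6]
ee_rot: [-179.9, -0.0, -9.9]
force: [-1.4, -0.7, 5.0]
gripper_width: 19.7
```

>>> send_rows(
  increments=[
    {"x":0,"y":0,"z":0.07,"wx":0,"wy":0,"wz":0,"grip":10},
  ],
)

```text
clock: 12.08
tool_pos: [524.6, 225.8, 112.1]
ee_rot: [-179.9, -0.0, -9.9]
force: [-1.6, -1.8, 5.0]
gripper_width: 19.0
```

>>> send_rows(
  increments=[
    {"x":0,"y":0,"z":0.08,"wx":0,"wy":0,"wz":0,"grip":10},
    {"x":0,"y":0,"z":0.08,"wx":0,"wy":0,"wz":0,"grip":10},
  ],
)

```text
clock: 12.32
tool_pos: [524.6, 225.8, 110.6]
ee_rot: [-179.9, -0.0, -9.9]
force: [-0.9, -0.8, 4.3]
gripper_width: 19.4
```

>>> send_rows(
  increments=[
    {"x":0,"y":0,"z":0.08,"wx":0,"wy":0,"wz":0,"grip":10},
    {"x":0,"y":0,"z":0.08,"wx":0,"wy":0,"wz":0,"grip":10},
  ],
)

```text
clock: 12.58
tool_pos: [524.6, 225.8, 109.0]
ee_rot: [-179.9, -0.0, -9.9]
force: [-1.7, -0.6, 7.7]
gripper_width: 19.4
```

>>> send_rows(
  increments=[
    {"x":0,"y":0,"z":0.08,"wx":0,"wy":0,"wz":0,"grip":10},
    {"x":0,"y":0,"z":0.08,"wx":0,"wy":0,"wz":0,"grip":10},
  ],
)

```text
clock: 12.82
tool_pos: [524.6, 226.5, 107.9]
ee_rot: [-179.9, -0.0, -9.9]
force: [-1.9, -1.8, 7.6]
gripper_width: 19.5
```

>>> send_rows(
  increments=[
    {"x":0,"y":0,"z":0.07,"wx":0,"wy":0,"wz":0,"grip":10},
    {"x":0,"y":0,"z":0.07,"wx":0,"wy":0,"wz":0,"grip":10},
  ],
)

```text
clock: 13.08
tool_pos: [524.6, 227.0, 107.0]
ee_rot: [-179.9, -0.0, -9.9]
force: [-2.4, -1.0, 6.6]
gripper_width: 19.2
```

>>> send_rows(
  increments=[
    {"x":0,"y":0,"z":0.07,"wx":0,"wy":0,"wz":0,"grip":10},
    {"x":0,"y":0,"z":0.07,"wx":0,"wy":0,"wz":0,"grip":10},
  ],
)

```text
clock: 13.32
tool_pos: [524.6, 227.5, 106.1]
ee_rot: [-179.8, -0.1, -9.9]
force: [-2.5, -1.8, 8.0]
gripper_width: 19.4
```

```bash
python3 d.py; python3 - <<'E'
from h import *
s=grab("side",3)
zoom(s,(280,150,335,215),9,"pics/c1.png",5)
f=lambda *a:(lambda r:(r[0].round(2).tolist(),round(r[1],2),r[2]))(edge(*a))
print("block front top",f(s,'v',304,313,184,193,-1))
print("jawR back",f(s,'v',318,321,182,190,-1),"front",f(s,'v',318,321,190,199,-1))
E
```

```text
clk 13.32 [524.57 227.51 106.14] [-1.7982e+02 -5.0000e-02 -9.9100e+00] [-2.49 -1.81  7.95] tq [-0.217  0.716  0.036] w 19.4
block front top ([[304.0, 189.48], [313.0, 189.63]], np.float64(0.03), np.int64(10))
jawR back ([[318.0, 186.46], [321.0, 186.5]], np.float64(0.03), np.int64(4)) front ([[318.0, 194.98], [321.0, 194.86]], np.float64(0.03), np.int64(4))
```

View pics/c1.png

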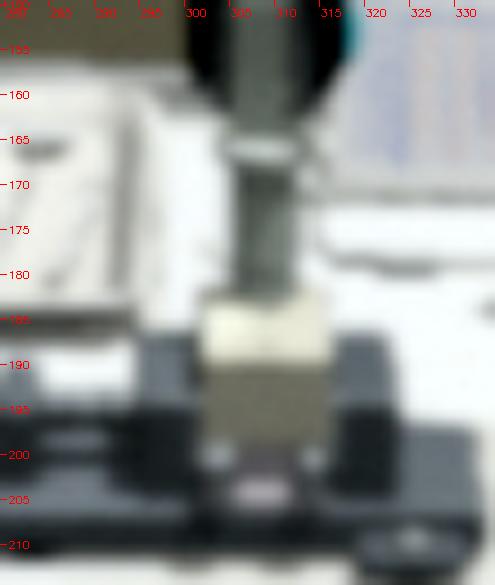

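>>> send_rows(
  increments=[
    {"x":0,"y":0.03,"z":0.06,"wx":0,"wy":0,"wz":0,"grip":10},
    {"x":0,"y":0.03,"z":0.06,"wx":0,"wy":0,"wz":0,"grip":10},
  ],
)

```text
clock: 13.72
tool_pos: [524.5, 227.7, 105.6]
ee_rot: [-179.8, -0.1, -9.9]
force: [-2.7, -0.9, 7.7]
gripper_width: 19.1
```

>>> send_rows(
  increments=[
    {"x":0,"y":0.03,"z":0.06,"wx":0,"wy":0,"wz":0,"grip":10},
  ],
)

```text
clock: 13.85
tool_pos: [524.5, 227.9, 105.4]
ee_rot: [-179.7, -0.1, -9.9]
force: [-2.9, -0.2, 9.5]
gripper_width: 19.4
```

>>> send_rows(
  increments=[
    {"x":0,"y":0.03,"z":0.06,"wx":0,"wy":0,"wz":0,"grip":10},
  ],
)

```text
clock: 13.98
tool_pos: [524.5, 228.0, 105.3]
ee_rot: [-179.7, -0.1, -9.9]
force: [-2.7, -1.0, 8.9]
gripper_width: 19.0
```

>>> send_rows(
  increments=[
    {"x":0,"y":0,"z":0.08,"wx":0,"wy":0,"wz":0,"grip":10},
  ],
)

```text
clock: 14.1
tool_pos: [524.5, 228.2, 105.1]
ee_rot: [-179.7, -0.1, -9.9]
force: [-3.8, -1.9, 12.5]
gripper_width: 19.6
```

>>> send_rows(
  increments=[
    {"x":0,"y":0,"z":0.08,"wx":0,"wy":0,"wz":0,"grip":10},
  ],
)

```text
clock: 14.22
tool_pos: [524.5, 228.2, 105.0]
ee_rot: [-179.7, -0.1, -9.9]
force: [-3.4, -1.8, 13.5]
gripper_width: 19.4
```

>>> send_rows(
  increments=[
    {"x":0,"y":0,"z":0.08,"wx":0,"wy":0,"wz":0,"grip":10},
  ],
)

```text
clock: 14.35
tool_pos: [524.5, 228.3, 105.0]
ee_rot: [-179.8, -0.1, -9.9]
force: [-3.9, -2.3, 12.2]
gripper_width: 19.4
```

```bash
python3 d.py 523 207 106 -9.5; python3 - <<'E'
from h import *
s=grab("side",3)
zoom(s,(280,150,335,215),9,"pics/c2.png",5)
f=lambda *a:(lambda r:(r[0].round(2).tolist(),round(r[1],2),r[2]))(edge(*a))
print("block front top",f(s,'v',304,313,184,193,-1))
E
```

```text
clk 14.35 [524.54 228.26 105.03] [-1.7975e+02 -1.2000e-01 -9.8900e+00] [-3.93 -2.25 12.25] tq [-0.676  1.123  0.017] w 19.4
world d [ -1.5 -21.3   1. ] tool cm [ 0.21  2.12 -0.11] rotvec [-0.2 -0.1 -0.4]
block front top ([[304.0, 189.49], [313.0, 189.7]], np.float64(0.02), np.int64(10))
```

View pics/c2.png

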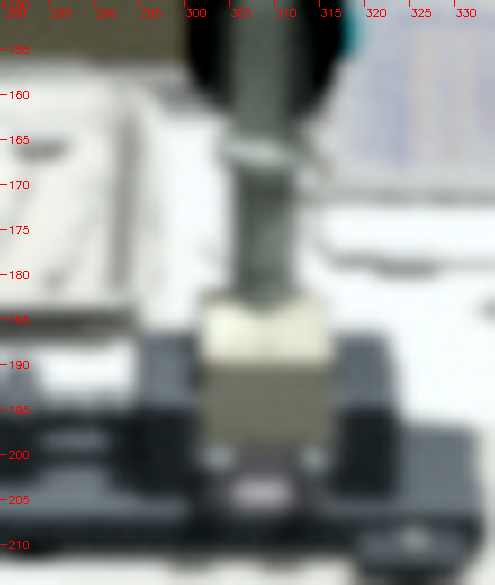

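>>> send_rows(
  increments=[
    {"x":0,"y":0,"z":-0.4,"wx":0,"wy":0,"wz":0,"grip":10},
    {"x":0,"y":0,"z":-0.4,"wx":0,"wy":0,"wz":0,"grip":10},
    {"x":0.15,"y":1.05,"z":0,"wx":-0.2,"wy":0,"wz":0,"grip":10},
    {"x":0.15,"y":1.05,"z":0,"wx":0,"wy":0,"wz":0,"grip":10},
    {"x":0,"y":0,"z":0,"wx":0,"wy":0,"wz":0,"grip":10},
    {"x":0,"y":0,"z":0,"wx":0,"wy":0,"wz":0,"grip":10},
  ],
)

```text
clock: 15.25
tool_pos: [523.8, 204.4, 111.9]
ee_rot: [-180.0, -0.1, -9.9]
force: [-0.8, -0.2, -1.0]
gripper_width: 18.9
```

```bash
python3 d.py 524 206.7 107 -9.5; python3 - <<'E'
from h import *
s=grab("side",3)
zoom(s,(280,150,335,215),9,"pics/c3.png",5)
f=lambda *a:(lambda r:(r[0].round(2).tolist(),round(r[1],2),r[2]))(edge(*a))
print("block front top",f(s,'v',304,313,184,193,-1))
b=s[...,0]-s[...,2]
for v in range(176,188): print(v,b[v,298:320].round(0).astype(int).tolist())
E
```

```text
clk 15.25 [523.78 204.44 111.86] [-1.7999e+02 -8.0000e-02 -9.9500e+00] [-0.83 -0.16 -0.97] tq [0.04  0.003 0.028] w 18.9
world d [ 0.2  2.3 -4.9] tool cm [-0.02 -0.23  0.49] rotvec [-0.  -0.1 -0.4]
block front top ([[304.0, 189.97], [313.0, 189.87]], np.float64(0.12), np.int64(10))
176 [0, 2, 2, 2, 1, 2, 2, 1, 1, 0, 0, 0, 1, 1, 1, 2, 2, 1, 2, 3, 3, 2]
177 [0, 2, 2, 1, 1, 1, 1, 1, 1, 0, 1, 0, 1, 1, 1, 2, 2, 2, 2, 2, 2, 3]
178 [0, 1, 2, 2, 2, 1, 1, 1, 1, 1, 1, 0, 0, 1, 2, 2, 3, 2, 1, 1, 2, 2]
179 [1, 2, 3, 2, 2, 2, 2, 1, 0, 1, 1, 1, 1, 1, 3, 2, 2, 2, 2, 2, 2, 1]
180 [1, 2, 2, 3, 3, 2, 2, 2, 1, 0, 1, 0, 1, 2, 2, 2, 2, 2, 3, 2, 2, 2]
181 [0, 2, 2, 2, 2, 2, 1, 0, 1, 0, 1, 0, 0, 1, 1, 0, 0, 1, 2, 3, 3, 3]
182 [1, 2, 3, 2, 1, 0, -1, -1, 0, 0, 1, 1, 1, 0, -2, -3, -4, -1, 1, 3, 3, 3]
183 [0, 2, 3, 2, 0, -3, -4, -2, -1, 1, 0, 1, 0, 0, -3, -6, -6, -4, 0, 2, 3, 3]
184 [1, 2, 3, 2, -1, -5, -5, -4, -1, -1, 0, -1, -1, -2, -5, -6, -7, -4, -1, 2, 2, 3]
185 [1, 2, 3, 2, -2, -5, -6, -6, -4, -4, -3, -2, -4, -5, -6, -8, -8, -5, -1, 2, 3, 3]
186 [1, 3, 3, 1, -2, -4, -6, -6, -5, -5, -5, -5, -7, -7, -8, -8, -7, -6, -2, 2, 4, 4]
187 [3, 3, 4, 2, -2, -4, -5, -6, -6, -6, -7, -7, -7, -8, -8, -8, -8, -6, -3, 2, 5, 5]
```

View pics/c3.png

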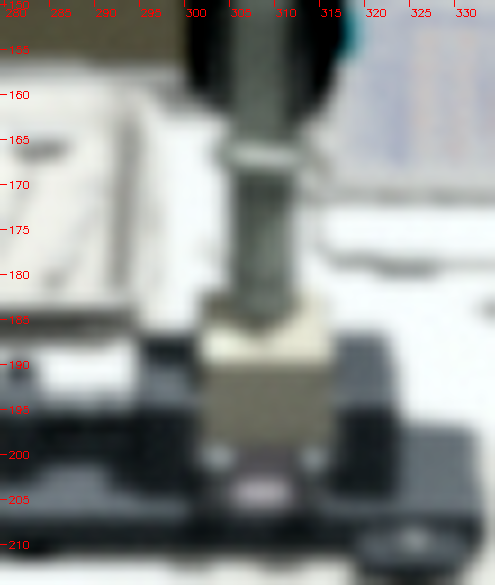

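>>> send_rows(
  increments=[
    {"x":0,"y":-0.23,"z":0.2,"wx":0,"wy":0,"wz":0,"grip":10},
    {"x":0,"y":0,"z":0.2,"wx":0,"wy":0,"wz":0,"grip":10},
    {"x":0,"y":0,"z":0.1,"wx":0,"wy":0,"wz":0,"grip":10},
  ],
)

```text
clock: 15.78
tool_pos: [524.1, 208.0, 106.6]
ee_rot: [-180.0, -0.1, -9.9]
force: [1.0, -0.7, -0.9]
gripper_width: 19.7
```

>>> send_rows(
  increments=[
    {"x":0,"y":0,"z":0.07,"wx":0,"wy":0,"wz":0,"grip":10},
  ],
)

```text
clock: 15.9
tool_pos: [524.1, 208.1, 105.7]
ee_rot: [-180.0, -0.1, -9.9]
force: [0.4, 0.3, 0.1]
gripper_width: 19.1
```

>>> send_rows(
  increments=[
    {"x":0,"y":0,"z":0.07,"wx":0,"wy":0,"wz":0,"grip":10},
  ],
)

```text
clock: 16.02
tool_pos: [524.0, 208.1, 105.0]
ee_rot: [-180.0, -0.1, -9.9]
force: [-1.3, -0.6, 6.1]
gripper_width: 18.8
```

>>> send_rows(
  increments=[
    {"x":0,"y":0,"z":0.07,"wx":0,"wy":0,"wz":0,"grip":10},
  ],
)

```text
clock: 16.15
tool_pos: [524.2, 208.2, 105.0]
ee_rot: [-180.0, -0.1, -9.9]
force: [-3.3, -1.4, 10.6]
gripper_width: 19.4
```

>>> send_rows(
  increments=[
    {"x":0,"y":0,"z":0.07,"wx":0,"wy":0,"wz":0,"grip":10},
  ],
)

```text
clock: 16.27
tool_pos: [524.1, 208.1, 105.0]
ee_rot: [-180.0, -0.1, -9.9]
force: [-2.4, -0.9, 6.6]
gripper_width: 19.6
```

>>> send_rows(
  increments=[
    {"x":0,"y":0,"z":0.08,"wx":0,"wy":0,"wz":0,"grip":10},
  ],
)

```text
clock: 16.4
tool_pos: [524.1, 208.2, 105.1]
ee_rot: [180.0, -0.1, -9.9]
force: [-2.1, -0.7, 7.7]
gripper_width: 19.5
```

>>> send_rows(
  increments=[
    {"x":0,"y":0,"z":0.11,"wx":0,"wy":0,"wz":0,"grip":10},
  ],
)

```text
clock: 16.52
tool_pos: [524.2, 208.3, 105.0]
ee_rot: [180.0, -0.1, -9.9]
force: [-3.3, -1.0, 11.7]
gripper_width: 19.2
```

>>> send_rows(
  increments=[
    {"x":0,"y":0,"z":0.12,"wx":0,"wy":0,"wz":0,"grip":10},
  ],
)

```text
clock: 16.65
tool_pos: [524.2, 208.3, 105.0]
ee_rot: [179.9, -0.1, -9.9]
force: [-3.9, -1.8, 11.8]
gripper_width: 19.2
```

>>> send_rows(
  increments=[
    {"x":0,"y":0,"z":0.13,"wx":0,"wy":0,"wz":0,"grip":10},
  ],
)

```text
clock: 16.77
tool_pos: [524.2, 208.3, 105.0]
ee_rot: [179.9, -0.2, -9.9]
force: [-4.3, -1.7, 12.7]
gripper_width: 19.4
```

>>> send_rows(
  increments=[
    {"x":-0.02,"y":0,"z":0.15,"wx":0,"wy":0,"wz":0,"grip":10},
  ],
)

```text
clock: 16.9
tool_pos: [524.2, 208.3, 105.0]
ee_rot: [179.9, -0.2, -9.9]
force: [-4.4, -1.5, 13.9]
gripper_width: 19.3
```

>>> send_rows(
  increments=[
    {"x":-0.02,"y":0,"z":0.16,"wx":0,"wy":0,"wz":0,"grip":10},
  ],
)

```text
clock: 17.02
tool_pos: [524.2, 208.4, 104.9]
ee_rot: [179.9, -0.2, -9.9]
force: [-3.2, -2.0, 15.0]
gripper_width: 19.0
```

>>> send_rows(
  increments=[
    {"x":-0.02,"y":0,"z":0.16,"wx":0,"wy":0,"wz":0,"grip":10},
  ],
)

```text
clock: 17.15
tool_pos: [524.1, 208.4, 105.0]
ee_rot: [179.8, -0.3, -9.9]
force: [-3.2, -2.8, 14.9]
gripper_width: 19.7
```

>>> send_rows(
  increments=[
    {"x":-0.02,"y":0,"z":0.17,"wx":0,"wy":0,"wz":0,"grip":10},
    {"x":-0.02,"y":0,"z":0.17,"wx":0,"wy":0,"wz":0,"grip":10},
  ],
)

```text
clock: 17.4
tool_pos: [524.1, 208.4, 104.9]
ee_rot: [179.8, -0.4, -9.9]
force: [-4.1, -2.8, 15.2]
gripper_width: 19.3
```

>>> send_rows(
  increments=[
    {"x":-0.02,"y":0,"z":0.17,"wx":0,"wy":0,"wz":0,"grip":10},
    {"x":-0.02,"y":0,"z":0.17,"wx":0,"wy":0,"wz":0,"grip":10},
    {"x":-0.02,"y":0,"z":0.17,"wx":0,"wy":0,"wz":0,"grip":10},
  ],
)

```text
clock: 17.77
tool_pos: [524.0, 208.5, 104.9]
ee_rot: [179.7, -0.5, -9.9]
force: [-5.6, -2.7, 15.6]
gripper_width: 19.3
```

>>> send_rows(
  increments=[
    {"x":-0.02,"y":0,"z":0.17,"wx":0,"wy":0,"wz":0,"grip":10},
    {"x":-0.02,"y":0,"z":0.17,"wx":0,"wy":0,"wz":0,"grip":10},
    {"x":-0.02,"y":0,"z":0.17,"wx":0,"wy":0,"wz":0,"grip":10},
  ],
)

```text
clock: 18.15
tool_pos: [524.0, 208.6, 104.9]
ee_rot: [179.6, -0.6, -10.0]
force: [-5.2, -2.1, 16.2]
gripper_width: 19.3
```

```bash
python3 d.py 524 206.7 107 -9.5; python3 - <<'E'
from h import *
s=grab("side",2)
f=lambda *a:(lambda r:(r[0].round(2).tolist(),round(r[1],2),r[2]))(edge(*a))
print("block front top",f(s,'v',304,313,184,193,-1))
E
python3 d.py
```

```text
clk 18.15 [523.96 208.56 104.94] [179.58  -0.62  -9.97] [-5.17 -2.08 16.23] tq [-0.667  1.354 -0.046] w 19.3
world d [ 0.  -1.9  2.1] tool cm [ 0.04  0.18 -0.2 ] rotvec [ 0.4 -0.6 -0.5]
block front top ([[304.0, 189.81], [313.0, 189.92]], np.float64(0.09), np.int64(10))
clk 18.25 [523.94 208.56 104.93] [179.58  -0.62  -9.97] [-5.38 -2.97 15.02] tq [-0.692  1.371  0.051] w 19.5
```

>>> send_rows(
  increments=[
    {"x":0,"y":0,"z":-0.1,"wx":0,"wy":0,"wz":0,"grip":10},
    {"x":0,"y":0,"z":-0.4,"wx":0,"wy":0,"wz":0,"grip":10},
    {"x":0,"y":0,"z":-1.5,"wx":0.4,"wy":-0.6,"wz":0,"grip":10},
    {"x":0,"y":0,"z":-2,"wx":0,"wy":0,"wz":0,"grip":10},
    {"x":0,"y":0,"z":-1.8,"wx":0,"wy":0,"wz":0,"grip":10},
  ],
)

```text
clock: 18.88
tool_pos: [523.4, 208.3, 165.4]
ee_rot: [-180.0, 0.1, -10.0]
force: [0.3, -0.2, -1.0]
gripper_width: 19.1
```

>>> send_rows(
  increments=[
    {"x":0.9,"y":5,"z":0,"wx":0,"wy":0,"wz":0,"grip":10},
    {"x":1,"y":5.2,"z":0,"wx":0,"wy":0,"wz":0,"grip":10},
    {"x":1,"y":5.2,"z":0,"wx":0,"wy":0,"wz":0,"grip":10},
    {"x":1,"y":5.2,"z":0,"wx":0,"wy":0,"wz":0,"grip":10},
    {"x":1,"y":5.2,"z":0,"wx":0,"wy":0,"wz":0,"grip":10},
    {"x":0.8,"y":4,"z":0,"wx":0,"wy":0,"wz":0,"grip":10},
    {"x":0,"y":0,"z":0,"wx":0,"wy":0,"wz":0,"grip":10},
  ],
)

```text
clock: 19.75
tool_pos: [532.8, -103.7, 172.6]
ee_rot: [-179.6, -0.4, -10.0]
force: [-0.5, 0.4, -1.5]
gripper_width: 19.0
```

```bash
python3 d.py 531.3 -102 140 -9.9; python3 - <<'E'
from h import *
s=grab("side",6);t=grab("top",6);np.save("s2.npy",s);np.save("t2.npy",t)
zoom(s,(275,165,360,280),5,"pics/e1.png",10);zoom(t,(235,180,305,260),8,"pics/e2.png")
zoom(s,(290,170,325,215),14,"pics/e3.png",5)
f=lambda *a:(lambda r:(r[0].round(2).tolist(),round(r[1],2),r[2]))(edge(*a))
print("block front top",f(s,'v',304,313,184,193,-1))
E
```

```text
clk 19.75 [ 532.83 -103.71  172.62] [-179.57   -0.41   -9.96] [-0.48  0.41 -1.52] tq [ 0.109  0.021 -0.023] w 19.0
world d [ -1.5   1.7 -32.6] tool cm [-0.2  -0.12  3.26] rotvec [-0.4 -0.4 -0.1]
block front top ([[304.0, 190.37], [313.0, 186.46]], np.float64(0.75), np.int64(9))
```

View pics/e1.png

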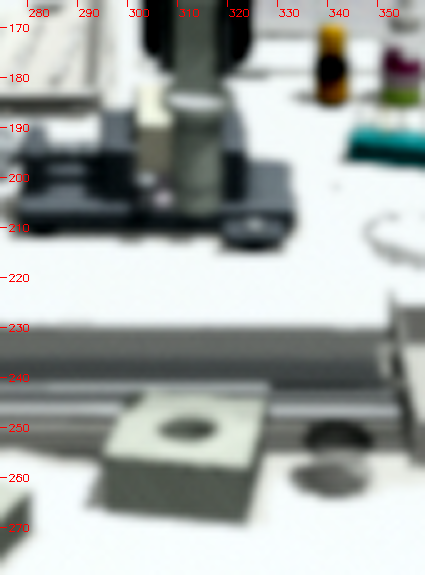

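View pics/e2.png

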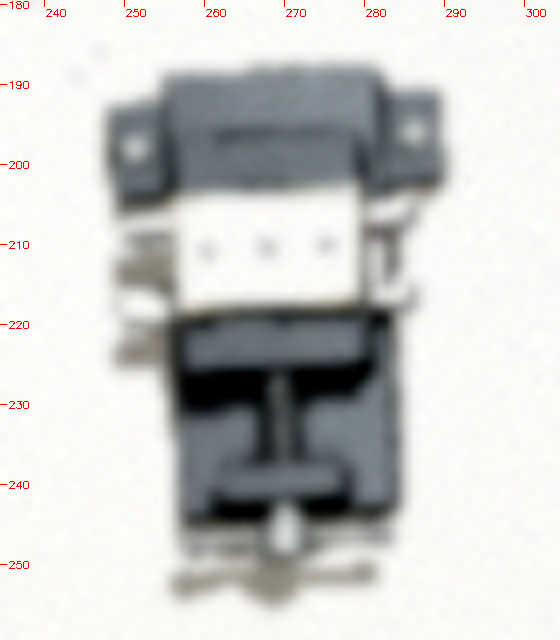

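View pics/e3.png

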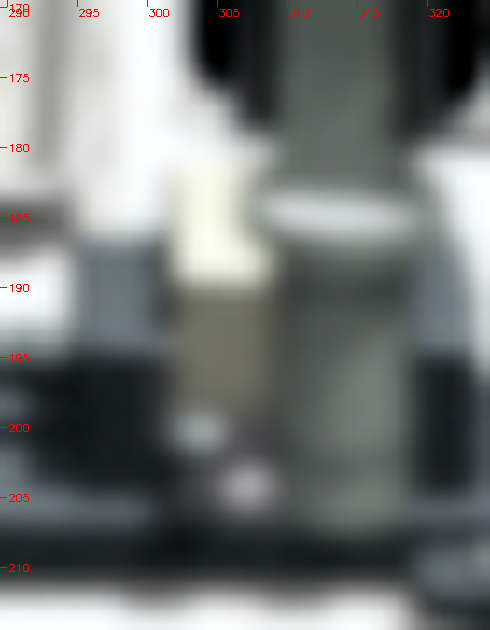

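>>> send_rows(
  increments=[
    {"x":3,"y":0.5,"z":0,"wx":-0.4,"wy":-0.4,"wz":0,"grip":10},
    {"x":2,"y":0.4,"z":0,"wx":0,"wy":0,"wz":0,"grip":10},
  ],
)

```text
clock: 20.6
tool_pos: [580.7, -115.5, 172.2]
ee_rot: [-179.9, 0.1, -9.5]
force: [0.1, 0.3, -0.6]
gripper_width: 19.1
```

```bash
python3 d.py 531.3 -102 140 -9.9; python3 - <<'E'
from h import *
s=grab("side",6);np.save("s2.npy",s)
zoom(s,(285,165,340,275),7,"pics/e4.png",5)
f=lambda *a:(lambda r:(r[0].round(2).tolist(),round(r[1],2),r[2]))(edge(*a))
print("block front top",f(s,'v',304,313,184,193,-1))
b=s[...,0]-s[...,2];print("back",f(b,'v',305,313,176,187,-1));b0=np.load("s.npy");b0=b0[...,0]-b0[...,2];print("back before",f(b0,'v',305,313,174,184,-1))
m=(s[245:256,302:320].mean(2)); 
h=np.load("s2.npy").mean(2)
mask=(h[240:262,298:325]<h[253:254,300:318].mean()*.82).astype(np.uint8)
print(mask)
E
```

```text
clk 20.6 [ 580.69 -115.48  172.18] [-1.7993e+02  1.0000e-01 -9.4600e+00] [ 0.07  0.27 -0.57] tq [-0.015 -0.022 -0.016] w 19.1
world d [-49.4  13.5 -32.2] tool cm [-5.09 -0.51  3.23] rotvec [-0.1  0.1  0.4]
block front top ([[304.0, 189.63], [313.0, 189.7]], np.float64(0.02), np.int64(10))
back ([[305.0, 181.34], [313.0, 181.37]], np.float64(0.05), np.int64(9))
back before ([[305.0, 178.72], [313.0, 178.86]], np.float64(0.06), np.int64(9))
[[1 1 1 1 1 1 1 1 1 1 1 1 1 1 1 1 1 1 1 1 1 1 1 1 1 1 1]
 [1 1 1 1 1 1 1 1 1 1 1 1 1 1 1 1 1 1 1 1 1 1 1 1 1 1 1]
 [0 0 0 0 0 0 0 0 0 0 0 0 0 0 0 0 0 0 0 0 0 0 0 0 0 0 0]
 [1 1 1 1 1 1 1 1 1 1 1 1 1 1 1 1 1 1 1 1 1 1 1 1 0 0 0]
 [1 1 1 1 1 1 1 1 1 1 1 1 1 1 1 1 1 1 1 1 1 1 1 1 1 1 1]
 [0 1 1 1 1 1 1 1 1 1 1 1 1 1 1 1 1 1 1 1 1 1 1 1 1 1 1]
 [0 1 1 1 1 1 1 1 1 1 1 1 1 1 1 1 1 1 1 1 1 1 1 1 1 1 1]
 [0 1 1 1 1 1 1 1 1 1 1 1 1 1 1 1 1 1 1 1 1 1 1 1 1 1 1]
 [0 0 0 0 0 0 0 0 1 1 1 1 1 1 1 1 1 1 1 1 1 1 1 1 1 1 0]
 [0 0 0 0 0 0 0 0 0 1 1 1 1 1 1 1 1 1 1 1 1 1 1 1 1 0 0]
 [0 0 0 0 0 0 0 0 0 1 1 1 1 1 1 1 1 1 1 1 1 0 0 0 0 0 0]
 [0 0 0 0 0 0 0 0 0 1 1 1 1 1 1 1 1 1 1 1 0 0 0 0 0 0 0]
 [0 0 0 0 0 0 0 0 0 0 0 1 1 1 1 1 1 1 0 0 0 0 0 0 0 0 0]
 [0 0 0 0 0 0 0 0 0 0 0 0 0 0 0 0 0 0 0 0 0 0 0 0 0 0 0]
 [0 0 0 0 0 0 0 0 0 0 0 0 0 0 0 0 0 0 0 0 0 0 0 0 0 0 0]
 [0 0 0 0 0 0 0 0 0 0 0 0 0 0 0 0 0 0 0 0 0 0 0 0 0 0 0]
 [0 0 0 0 0 0 0 0 0 0 0 0 0 0 0 0 0 0 0 0 0 0 0 0 0 0 0]
 [1 1 1 1 1 1 1 1 1 1 1 0 0 0 0 0 0 0 0 0 0 0 0 0 0 0 0]
 [1 1 1 1 1 1 1 1 1 1 1 1 1 1 1 1 1 1 1 1 1 0 0 0 0 0 1]
 [1 1 1 1 1 1 1 1 1 1 1 1 1 1 1 1 1 1 1 1 1 1 1 1 1 1 1]
 [1 1 1 1 1 1 1 1 1 1 1 1 1 1 1 1 1 1 1 1 1 1 1 1 1 1 1]
 [1 1 1 1 1 1 1 1 1 1 1 1 1 1 1 1 1 1 1 1 1 1 1 1 1 1 1]]
```

View pics/e4.png

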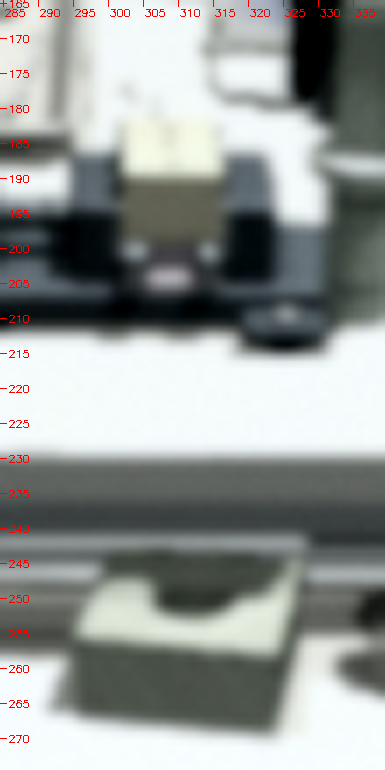

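```bash
python3 - <<'E'
from h import *
for y in(175,239):
  a=proj("side",[524,y,53.7])[1];b=proj("side",[524,y,67.7])[1];print(y,a,b,a-b)
s=np.load("s2.npy")
f=lambda *a:(lambda r:(r[0].round(2).tolist(),round(r[1],2),r[2]))(edge(*a))
print(f(s,'v',318,321,190,199,-1),f(s,'v',295,298,190,199,-1),f(s,'v',318,321,182,190,-1))
E
```

```text
175 194.98391605281796 190.2470741213272 4.736841931490773
239 186.79639769375413 182.23093392788542 4.565463765868714
([[318.0, 194.93], [321.0, 194.81]], np.float64(0.03), np.int64(4)) ([[295.0, 194.45], [298.0, 194.76]], np.float64(0.01), np.int64(4)) ([[318.0, 186.47], [321.0, 186.49]], np.float64(0.03), np.int64(4))
```

>>> send_rows(
  increments=[
    {"x":-2.5,"y":-0.3,"z":0,"wx":0,"wy":0,"wz":0.4,"grip":10},
    {"x":-2.2,"y":-0.2,"z":0.8,"wx":0,"wy":0,"wz":0,"grip":10},
    {"x":0,"y":0,"z":0,"wx":0,"wy":0,"wz":0,"grip":10},
    {"x":0,"y":0,"z":0,"wx":0,"wy":0,"wz":0,"grip":10},
  ],
)

```text
clock: 21.4
tool_pos: [530.8, -101.3, 164.7]
ee_rot: [-180.0, 0.2, -9.8]
force: [0.1, -0.5, -0.2]
gripper_width: 19.4
```

```bash
python3 d.py 530.8 -101.5 85 -9.9; python3 - <<'E'
from h import *
from plant import ctrl
s=grab("side",4);np.save("s3.npy",s)
zoom(s,(285,190,340,275),9,"pics/f1.png",5)
g=s.mean(2)[244:257,300:322];
G=cv2.resize(g,None,fx=8,fy=8,interpolation=cv2.INTER_CUBIC)
m=(G<(np.percentile(G,90)+np.percentile(G,5))/2).astype(np.uint8)
cs,_=cv2.findContours(m,cv2.RETR_EXTERNAL,cv2.CHAIN_APPROX_NONE)
for c in cs:
    if cv2.contourArea(c)>500:
        (x,y),(a,b),an=cv2.fitEllipse(c);u,v=300+(x+.5)/8-.5,244+(y+.5)/8-.5
        print(u,v,a/8,b/8,an,plane("side",(u,v),30))
p=np.array(ctrl.read_state()["tool_pos"]);p[2]-=37.3;print(p,proj("side",p),proj("side",p+[0,0,50]))
for a,b in((200,204),(212,216)):
  print(edge(s,'h',a,b,302,312,-1)[0].tolist(),edge(s,'h',a,b,313,323,1)[0].tolist())
E
```

```text
clk 21.4 [ 530.76 -101.26  164.65] [-1.7996e+02  1.5000e-01 -9.8200e+00] [ 0.12 -0.52 -0.23] tq [ 0.014 -0.023 -0.021] w 19.4
world d [  0.   -0.2 -79.7] tool cm [0.03 0.03 7.97] rotvec [-0.   0.2  0.1]
312.3347282409668 250.2762312889099 4.873545169830322 11.201520919799805 88.6352767944336 [ 532.65268578 -101.94150182   30.        ]
301.5578988790512 244.99781119823456 3.4374008178710938 6.224639415740967 68.70092010498047 [508.21142612 -76.88500894  30.        ]
[ 530.80871364 -101.26986901  127.00168446] [312.28698866 210.53328093] [312.7083865  189.02797888]
[[305.56489476646243, 200.0], [308.0752037391954, 204.0]] [[322.26008188565373, 200.0], [322.23762627910605, 204.0]]h.py:42: RuntimeWarning: invalid value encountered in scalar divide
  pts.append((c,a+(w*k).sum()/w.sum()+.5))
Traceback (most recent call last):
  File "h.py", line 45, in edge
    f=np.polyfit(pts[m,0],pts[m,1],1);r=pts[:,1]-np.polyval(f,pts[:,0]);m=abs(r)<max(.25,2*np.std(r[m]))
TypeError: expected non-empty vector for x
```

View pics/f1.png

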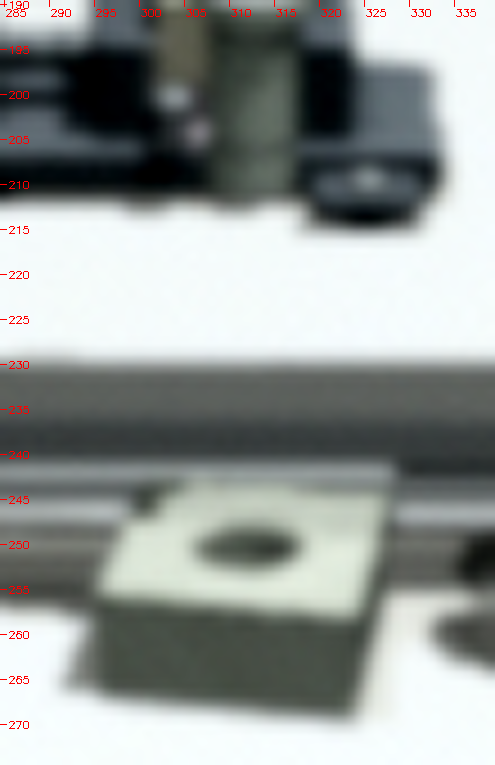

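>>> send_rows(
  increments=[
    {"x":0.1,"y":0.05,"z":2,"wx":0,"wy":0.1,"wz":0,"grip":10},
    {"x":0,"y":0,"z":2.5,"wx":0,"wy":0,"wz":0,"grip":10},
    {"x":0,"y":0,"z":2.5,"wx":0,"wy":0,"wz":0,"grip":10},
    {"x":0,"y":0,"z":1.5,"wx":0,"wy":0,"wz":0,"grip":10},
    {"x":0,"y":0,"z":0,"wx":0,"wy":0,"wz":0,"grip":10},
    {"x":0,"y":0,"z":0,"wx":0,"wy":0,"wz":0,"grip":10},
  ],
)

```text
clock: 22.35
tool_pos: [535.8, -102.6, 78.5]
ee_rot: [-179.9, -0.2, -9.9]
force: [0.4, -0.5, -1.2]
gripper_width: 19.5
```

```bash
python3 d.py 531.7 -102.1 62 -9.9; python3 - <<'E'
from h import *
s=grab("side",2)
zoom(s,(290,205,335,270),10,"pics/f2.png",5)
E
```

```text
clk 22.35 [ 535.82 -102.56   78.54] [-179.92   -0.21   -9.88] [ 0.4  -0.47 -1.17] tq [ 0.052 -0.028  0.002] w 19.5
world d [ -4.1   0.5 -16.5] tool cm [-0.42  0.03  1.65] rotvec [-0.1 -0.2  0. ]
```

View pics/f2.png

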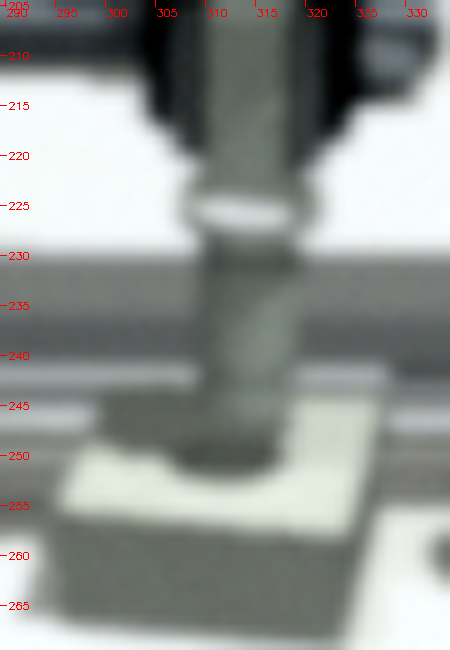

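Foot (u≈309–319) is just right of the hole (u≈306–318). I correct x by −4 mm and then descend.

>>> send_rows(
  increments=[
    {"x":-0.4,"y":0,"z":0,"wx":0,"wy":-0.2,"wz":0,"grip":10},
    {"x":0,"y":0,"z":0.2,"wx":0,"wy":0,"wz":0,"grip":10},
    {"x":0,"y":0,"z":0,"wx":0,"wy":0,"wz":0,"grip":10},
  ],
)

```text
clock: 22.82
tool_pos: [532.4, -102.1, 77.8]
ee_rot: [-179.9, -0.1, -9.9]
force: [0.4, -0.2, -0.3]
gripper_width: 18.8
```

```bash
python3 d.py 531.7 -102.1 62 -9.9; python3 - <<'E'
from h import *
s=grab("side",2)
zoom(s,(290,205,335,270),10,"pics/f3.png",5)
E
```

```text
clk 22.82 [ 532.37 -102.09   77.84] [-1.7993e+02 -1.4000e-01 -9.9000e+00] [ 0.35 -0.18 -0.31] tq [-0.001  0.011 -0.004] w 18.8
world d [ -0.7  -0.  -15.8] tool cm [-0.07  0.01  1.58] rotvec [-0.1 -0.1  0. ]
```

View pics/f3.png

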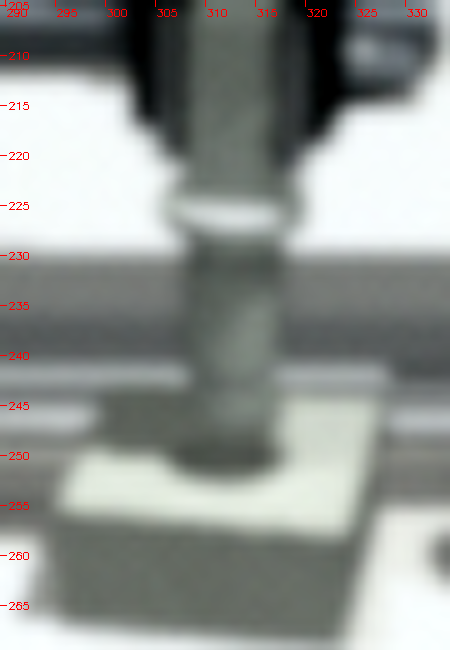

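>>> send_rows(
  increments=[
    {"x":-0.04,"y":0,"z":0.5,"wx":0,"wy":0,"wz":0,"grip":10},
    {"x":0,"y":0,"z":0.4,"wx":0,"wy":0,"wz":0,"grip":10},
  ],
)

```text
clock: 23.18
tool_pos: [532.3, -102.0, 68.5]
ee_rot: [-179.9, -0.2, -9.9]
force: [0.4, -0.1, -0.6]
gripper_width: 19.3
```

>>> send_rows(
  increments=[
    {"x":0,"y":0,"z":0.3,"wx":0,"wy":0,"wz":0,"grip":10},
    {"x":0,"y":0,"z":0.3,"wx":0,"wy":0,"wz":0,"grip":10},
  ],
)

```text
clock: 23.42
tool_pos: [532.1, -101.9, 61.7]
ee_rot: [-179.9, -0.1, -9.9]
force: [0.6, 0.8, -0.1]
gripper_width: 19.2
```

>>> send_rows(
  increments=[
    {"x":0,"y":0,"z":0.3,"wx":0,"wy":0,"wz":0,"grip":10},
    {"x":0,"y":0,"z":0.3,"wx":0,"wy":0,"wz":0,"grip":10},
  ],
)

```text
clock: 23.68
tool_pos: [532.0, -101.9, 55.2]
ee_rot: [-179.9, -0.1, -9.9]
force: [-0.3, 0.5, 0.4]
gripper_width: 19.2
```

In the hole freely (no force). Going on to the floor at TCP ≈ 43.3.

>>> send_rows(
  increments=[
    {"x":0,"y":0,"z":0.3,"wx":0,"wy":0,"wz":0,"grip":10},
    {"x":0,"y":0,"z":0.3,"wx":0,"wy":0,"wz":0,"grip":10},
  ],
)

```text
clock: 23.92
tool_pos: [532.1, -101.9, 48.8]
ee_rot: [-179.9, -0.1, -9.9]
force: [-0.2, 0.5, -0.4]
gripper_width: 19.3
```

>>> send_rows(
  increments=[
    {"x":0,"y":0,"z":0.2,"wx":0,"wy":0,"wz":0,"grip":10},
    {"x":0,"y":0,"z":0.15,"wx":0,"wy":0,"wz":0,"grip":10},
  ],
)

```text
clock: 24.18
tool_pos: [532.1, -101.9, 45.0]
ee_rot: [-179.9, -0.1, -9.9]
force: [0.1, 0.5, -1.2]
gripper_width: 19.1
```

>>> send_rows(
  increments=[
    {"x":0,"y":0,"z":0.1,"wx":0,"wy":0,"wz":0,"grip":10},
  ],
)

```text
clock: 24.3
tool_pos: [532.1, -101.9, 43.9]
ee_rot: [-179.9, -0.1, -9.9]
force: [0.9, 0.3, -1.7]
gripper_width: 19.2
```

>>> send_rows(
  increments=[
    {"x":0,"y":0,"z":0.05,"wx":0,"wy":0,"wz":0,"grip":10},
  ],
)

```text
clock: 24.42
tool_pos: [532.1, -101.9, 43.4]
ee_rot: [-179.9, -0.1, -9.9]
force: [-0.6, 0.1, -0.2]
gripper_width: 19.5
```

>>> send_rows(
  increments=[
    {"x":0,"y":0,"z":0.05,"wx":0,"wy":0,"wz":0,"grip":10},
  ],
)

```text
clock: 24.55
tool_pos: [532.2, -101.9, 43.1]
ee_rot: [-179.9, -0.1, -9.9]
force: [-1.9, 0.6, 6.1]
gripper_width: 19.3
```

>>> send_rows(
  increments=[
    {"x":0,"y":0,"z":0.05,"wx":0,"wy":0,"wz":0,"grip":10},
  ],
)

```text
clock: 24.68
tool_pos: [532.2, -101.9, 43.1]
ee_rot: [-179.9, -0.1, -9.9]
force: [-2.6, -0.1, 8.0]
gripper_width: 19.6
```

>>> send_rows(
  increments=[
    {"x":0,"y":0,"z":-0.03,"wx":0,"wy":0,"wz":0,"grip":10},
    {"x":0,"y":0,"z":0,"wx":0,"wy":0,"wz":0,"grip":27},
    {"x":0,"y":0,"z":0,"wx":0,"wy":0,"wz":0,"grip":35},
    {"x":0,"y":0,"z":0,"wx":0,"wy":0,"wz":0,"grip":60},
    {"x":0,"y":0,"z":0,"wx":0,"wy":0,"wz":0,"grip":60},
    {"x":0,"y":0,"z":0,"wx":0,"wy":0,"wz":0,"grip":60},
  ],
)

```text
clock: 25.42
tool_pos: [532.6, -102.0, 43.5]
ee_rot: [-179.9, -0.2, -9.9]
force: [-0.0, 1.0, 0.5]
gripper_width: 51.1
```

```bash
python3 d.py 531.7 -102.1 62 -9.9; python3 - <<'E'
from h import *
s=grab("side",2)
zoom(s,(290,205,335,270),10,"pics/g1.png",5)
E
```

```text
clk 25.43 [ 532.58 -101.97   43.48] [-179.94   -0.18   -9.9 ] [-0.04  1.02  0.49] tq [-0.018  0.023 -0.018] w 51.1
world d [-0.9 -0.1 18.5] tool cm [-0.08  0.03 -1.85] rotvec [-0.1 -0.2  0. ]
```

View pics/g1.png

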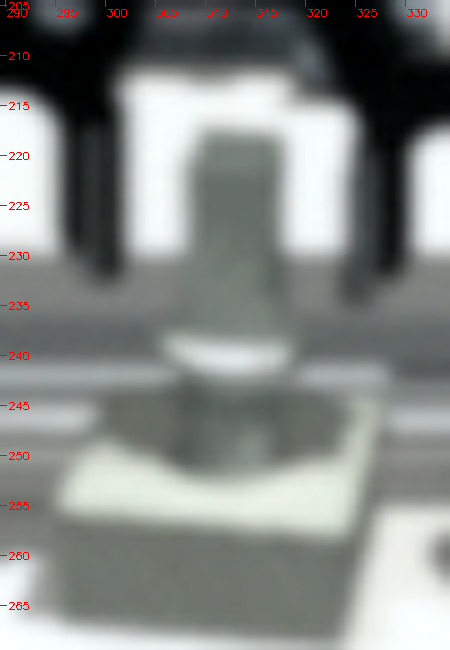

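Drift stands upright, gripper clear of it. Raise the arm.

>>> send_rows(
  increments=[
    {"x":0,"y":0,"z":-1,"wx":0,"wy":0,"wz":0,"grip":60},
    {"x":0,"y":0,"z":-2,"wx":0,"wy":0,"wz":0,"grip":60},
    {"x":0,"y":0,"z":-3,"wx":0,"wy":0,"wz":0,"grip":60},
    {"x":0,"y":0,"z":-4,"wx":0,"wy":0,"wz":0,"grip":60},
    {"x":0,"y":0,"z":-4,"wx":0,"wy":0,"wz":0,"grip":60},
    {"x":0,"y":0,"z":-4,"wx":0,"wy":0,"wz":0,"grip":60},
    {"x":0,"y":0,"z":0,"wx":0,"wy":0,"wz":0,"grip":60},
    {"x":0,"y":0,"z":0,"wx":0,"wy":0,"wz":0,"grip":60},
  ],
)

```text
clock: 26.52
tool_pos: [531.8, -101.7, 233.2]
ee_rot: [-179.9, -0.3, -9.8]
force: [0.5, -0.4, -0.2]
gripper_width: 51.5
```

```bash
python3 d.py; python3 - <<'E'
from h import *
s=grab("side",6);t=grab("top",6)
zoom(s,(275,170,335,272),7,"pics/g2.png",10);zoom(t,(235,150,305,260),6,"pics/g3.png")
f=lambda *a:(lambda r:(r[0].round(2).tolist(),round(r[1],2),r[2]))(edge(*a))
print("block front top",f(s,'v',304,313,184,193,-1));b=s[...,0]-s[...,2];print("back",f(b,'v',305,313,176,187,-1))
t0=np.load("t.npy");d=np.abs(t-t0).mean(2)[140:260,180:300];ys,xs=np.where(d>12);print(len(xs),[(x+180,y+140) for x,y in zip(xs,ys)][:40])
E
```

```text
clk 26.52 [ 531.76 -101.72  233.19] [-179.95   -0.3    -9.84] [ 0.47 -0.36 -0.19] tq [-0.029  0.035 -0.005] w 51.5
block front top ([[304.0, 189.63], [313.0, 189.7]], np.float64(0.02), np.int64(10))
back ([[305.0, 181.36], [313.0, 181.35]], np.float64(0.03), np.int64(9))
7643 [(np.int64(184), np.int64(140)), (np.int64(185), np.int64(140)), (np.int64(186), np.int64(140)), (np.int64(190), np.int64(140)), (np.int64(193), np.int64(140)), (np.int64(194), np.int64(140)), (np.int64(197), np.int64(140)), (np.int64(198), np.int64(140)), (np.int64(199), np.int64(140)), (np.int64(202), np.int64(140)), (np.int64(204), np.int64(140)), (np.int64(205), np.int64(140)), (np.int64(206), np.int64(140)), (np.int64(208), np.int64(140)), (np.int64(210), np.int64(140)), (np.int64(211), np.int64(140)), (np.int64(216), np.int64(140)), (np.int64(221), np.int64(140)), (np.int64(222), np.int64(140)), (np.int64(236), np.int64(140)), (np.int64(237), np.int64(140)), (np.int64(238), np.int64(140)), (np.int64(239), np.int64(140)), (np.int64(240), np.int64(140)), (np.int64(241), np.int64(140)), (np.int64(242), np.int64(140)), (np.int64(243), np.int64(140)), (np.int64(244), np.int64(140)), (np.int64(245), np.int64(140)), (np.int64(246), np.int64(140)), (np.int64(247), np.int64(140)), (np.int64(248), np.int64(140)), (np.int64(249), np.int64(140)), (np.int64(250), np.int64(140)), (np.int64(253), np.int64(140)), (np.int64(254), np.int64(140)), (np.int64(255), np.int64(140)), (np.int64(257), np.int64(140)), (np.int64(258), np.int64(140)), (np.int64(259), np.int64(140))]
```

View pics/g2.png

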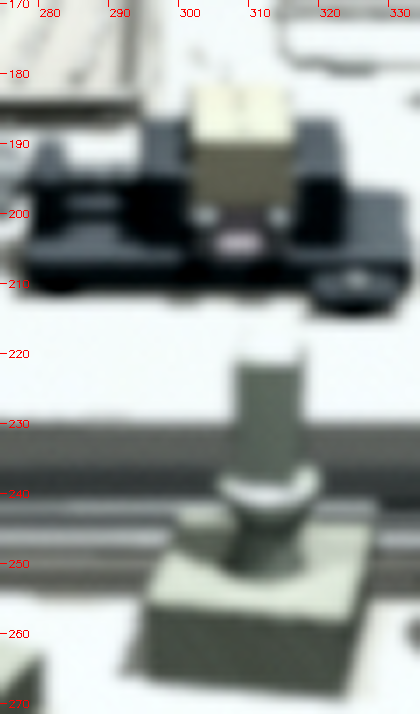

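View pics/g3.png

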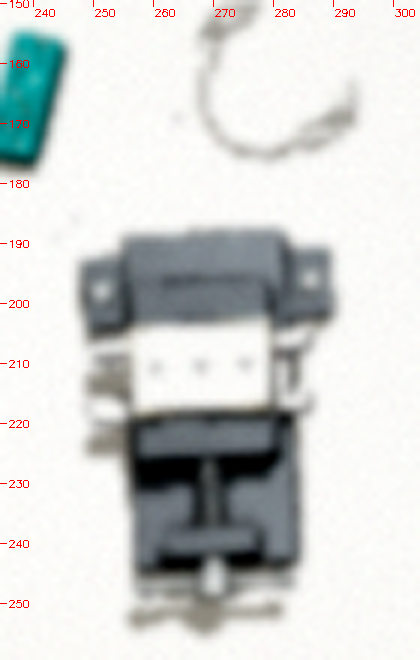

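```bash
python3 -c "
from plant import ctrl
print(ctrl.hand_in())"
```

```text
the job is handed in; nothing more can be done
None
```

The base is pressed down level, the drift is back upright in its holder, and the job is handed in at about 27 s of the 64 s allowed. I never tested whether the parallels still slide.

**What I did**
- I pressed the high (+y) end first with the drift's foot, at 5–8 N while it moved and about 13 N once it had bottomed.
- I then pressed the middle of the top, building up to 14–16 N and holding that for over a second.
- The highest contact force I saw was about 16 N, against the 24 N chipping limit.

**Last checks**
- **Level:** the foot stopped at the same height, within about 0.1 mm, at the +y end and in the middle. In the side view the −y end came down about 2.9 mm and the +y end about 7.9 mm. That implies a starting tilt of about 0.078 rad and leaves nothing measurable now.
- **Fully down:** the base no longer gave way under 15 N, and the foot height matched the camera's estimate of the vise height.
- **Drift:** it went into the hole without force, touched the floor at its original height, and stands upright with the gripper well clear.
- **Other things:** the parallels and the neighbours I could see look unmoved in the pictures. An automatic before/after picture comparison failed because lighting and shadow differences swamped it, so this rests on looking only.

**Disagreements**
- The open fingertips appeared about 25 mm farther back along the tool than the reported TCP and the text imply, so I set the grasp height from the pictures.
- Both top edges of the base read about 0.5 px (1.4 mm) high relative to the jaws. I took this as edge bias, because the force and foot-height readings say it is bottomed.
- That the parallels are nipped tight is inferred from the held push only.

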